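# Empty the battery box at the packing bench

## Task

Empty the battery box: with the flat-bladed tool turn all three cover screws a quarter turn anticlockwise to their stops, then lever the cover open by its red tab with the tool's blade, keeping your fingers off the cover and screws until it is well up, and leave it standing upright or farther back. Put the tool back upright in its stand with the guard resting on it, and move every battery pack from the box into the blue bin, without disturbing the carton or tape. The bin may get knocked aside as you work.

Things in the scene. Friction and masses are not known exactly. Their poses are not given: they have to be found in the camera images.
- bbox_hinge (a point): A fixed grey sheet-metal battery box, open-topped under its cover: 150 mm deep (its x), 300 wide (its y), 68 high, walls and floor 5 thick. It stands flat on the bench, turned up to 0.25 rad; x points away from the robot. This point is the middle of the cover's hinge line, on the box's far upper edge, 68 mm above the bench; the box's centre is 75 mm from it towards its -x. Axes are the box's. It does not move.
- cover (a joint): Angle of the hinged cover (a light grey plate 150 x 300 x 5 mm with a red tab, carrying the three screws), rad: 0 shut (flat on the box), about 1.57 standing upright, stop at 2.0. The hinge is stiff: it takes about 0.5 Nm to lift, and the cover stays wherever it is left. The cover turns about the box's y axis through point bbox_hinge, its front edge (towards the robot) rising.
- cover_tab (a point): Middle of the lower front edge of the red pry tab on the cover. The tab is 60 mm wide (y), 5 thick, and juts 20 mm out from the box's front wall, free underneath, for a blade to reach under; this edge is 170 mm from the hinge line. Axes those of the cover (x along the cover towards the hinge, z out of its upper face).
- driver_grip (a point): Centre of the green square handle (28 x 28 x 60 mm, along the tool's z) of the flat-bladed tool, 160 g, which stands blade down in its stand. The tool's z points from blade to handle, its x along the width of the blade, its y through the blade's thickness. Below the handle is a 46 x 46 x 6 mm dark guard plate, then a steel blade 22 wide, 3 thick, 50 long. The blade's end is 86 mm below this point.
- driver_tip (a point): Middle of the end of the tool's blade; same axes as driver_grip.
- stand_mouth (a point): Centre of the upper face of the fixed black tool stand, 62 x 62 x 70 mm with a 34 x 34 mm square well (on a thin 100 x 100 mm foot plate). The blade hangs loosely in the well and the guard rests on the upper face, 70 mm above the bench; then driver_grip is 36 mm above this point.
- bin: Loose blue open bin, 210 x 160 x 65 mm (x, y, z), walls and floor 5 mm thick, 0.9 kg; origin at the centre of its underside, on the bench.
- carton_mid (a point): Centre of a brown carton, 110 x 140 x 90 mm, a bystander.
- tape_mid (a point): Centre of a lying roll of packing tape, 100 mm across, 48 high, a bystander.
- screw_left (a joint): Turn of the captive screw at the front left (robot's left, +y) corner of the cover, rad: near 0 fastened, 1.6 undone (its stop); grows anticlockwise seen from above. Friction about 0.05 Nm, stays where left.
- screw_left_slot (a point): Middle of the screw slot of that screw (front left (robot's left, +y) corner), level with the top of its brass head. x runs along the slot, z up out of the cover. The slot is 7 wide, 8 deep, 26 long and open at both ends; the head is 29 wide on a black 38 mm washer. Fastened, the slot points front to back; undone, along the front edge.
- screw_mid (a joint): Turn of the captive screw at the middle of the cover, rad: near 0 fastened, 1.6 undone (its stop); grows anticlockwise seen from above. Friction about 0.05 Nm, stays where left.
- screw_mid_slot (a point): Middle of the screw slot of that screw (middle), level with the top of its brass head. x runs along the slot, z up out of the cover. The slot is 7 wide, 8 deep, 26 long and open at both ends; the head is 29 wide on a black 38 mm washer. Fastened, the slot points front to back; undone, along the front edge.
- screw_right (a joint): Turn of the captive screw at the front right (-y) corner of the cover, rad: near 0 fastened, 1.6 undone (its stop); grows anticlockwise seen from above. Friction about 0.05 Nm, stays where left.
- screw_right_slot (a point): Middle of the screw slot of that screw (front right (-y) corner), level with the top of its brass head. x runs along the slot, z up out of the cover. The slot is 7 wide, 8 deep, 26 long and open at both ends; the head is 29 wide on a black 38 mm washer. Fastened, the slot points front to back; undone, along the front edge.
- pack1_mid (a point): Centre of an orange battery pack with a black band, 64 x 32 x 56 mm (x, y, z), about 220 g. Packs stand upright, about 62 mm apart in a row along the box's width on its floor, hidden while the cover is shut; grip across the 32 mm. Two to four are present.
- pack2_mid (a point): Centre of an orange battery pack with a black band, 64 x 32 x 56 mm (x, y, z), about 220 g. Packs stand upright, about 62 mm apart in a row along the box's width on its floor, hidden while the cover is shut; grip across the 32 mm. Two to four are present.
- pack3_mid (a point): Centre of an orange battery pack with a black band, 64 x 32 x 56 mm (x, y, z), about 220 g. Packs stand upright, about 62 mm apart in a row along the box's width on its floor, hidden while the cover is shut; grip across the 32 mm. Two to four are present.
- pack4_mid (a point): Centre of an orange battery pack with a black band, 64 x 32 x 56 mm (x, y, z), about 220 g. Packs stand upright, about 62 mm apart in a row along the box's width on its floor, hidden while the cover is shut; grip across the 32 mm. Two to four are present.
Mind the look-alikes: they are no part of the job. Leave any turquoise or yellow look-alike of the part that bears stand_mouth alone. Leave any orange look-alike of the part that bears driver_grip alone.

How it is judged:
On the way, in this order (a step that is already met when the one before it is completed fails the run):
1. all three screws undone with the cover still shut (value of joint each of screw_left, screw_mid, screw_right above 1.2 rad and value of joint cover below 0.1 rad), for 0.1 s.
2. the tool's blade levers the cover open (value of joint cover above 0.25 rad and contact force between driver and cover above 0.2 N), for 0.05 s.
At the end, for the whole second after the job is handed in: All three screws at 1.2 rad or more; cover at 1.4 rad or more; tool upright (within 0.1 rad) in its stand, within 14 mm of its middle, guard on the upper face (within 6 mm); every present pack's centre inside the blue bin and no more than 85 mm above its underside; all at rest (value of joint each of screw_left, screw_mid, screw_right above 1.2 rad and value of joint cover above 1.4 rad and horizontal distance between driver_grip and stand_mouth below 0.014 m and angle between driver_grip's own z axis and vertical below 0.1 rad and z of driver_grip in the frame of stand_mouth between 0.03 and 0.042 m and x of pack1_mid in the frame of bin between -0.1 and 0.1 m and y of pack1_mid in the frame of bin between -0.075 and 0.075 m and z of pack1_mid in the frame of bin between 0 and 0.085 m and linear speed of each of pack1, pack2, pack3, pack4, bin, driver below 0.03 m/s and x of pack2_mid in the frame of bin between -0.1 and 0.1 m and y of pack2_mid in the frame of bin between -0.075 and 0.075 m and z of pack2_mid in the frame of bin between 0 and 0.085 m and x of pack3_mid in the frame of bin between -0.1 and 0.1 m and y of pack3_mid in the frame of bin between -0.075 and 0.075 m and z of pack3_mid in the frame of bin between 0 and 0.085 m and x of pack4_mid in the frame of bin between -0.1 and 0.1 m and y of pack4_mid in the frame of bin between -0.075 and 0.075 m and z of pack4_mid in the frame of bin between 0 and 0.085 m); the robot touches nothing.
It fails at once if the cover is raised while a screw is still fastened (value of joint cover above 0.12 rad and not (value of joint each of screw_left, screw_mid, screw_right above 1.2 rad)).
It fails at once if the fingers press on the cover or its screws before the cover is well up (contact force between the fingers and cover above 1 N and value of joint cover below 0.3 rad).
It fails at once if the carton or tape is moved more than 30 mm (distance of any of carton_mid, tape_mid from where it was at the start of the episode above 0.03 m).
Of pack1, pack2, pack3, pack4 only 2 to 4 are there at a start; the rules pass over those that are not, and their reading is None.
At some moment in a run one of bin may be knocked a few centimetres aside while the robot is not near it.
It also fails if it takes over 208 s, if anything falls off the work surface, if the arm or the gripper's body presses on something with over 40 N, if the wrist force passes 120 N, or if a joint passes its speed limit or range.

## Robot

A 7-joint arm with a two-finger parallel gripper is mounted at the origin on the work surface. World frame = base frame: x ahead of the robot, y to its left, z up, the work surface at z = 0. Lengths are in m, angles in rad, forces in N, time in s.
With the tool pointing down it reaches from about 0.425 to 0.925 m from the base axis. Payload 6.8 kg.
Tool frame: the origin (TCP) lies at the centre of the arm's flange, where the gripper is bolted on; the fingertips stand 173 mm ahead of it and the grasp point (between the pads) lies 155 mm ahead of it (finger_overhang is the distance from the TCP to the fingertips, in m); y points along the fingers, z is the direction in which the jaws open and shut, and the axes are right-handed (so a half turn about y gives the same grasp; the last joint's range is limited). The gripper opens to 85 mm and grips with 20 to 120 N. Pads are 22 mm wide; open, the fingers measure 114 mm over their backs; the gripper's body (76 mm by 85 mm) begins 54 mm behind the grasp point. The pads swing forward as they close: fully open they stand 13 mm farther back than shut.
Start: joints at [-1.301, 0.477, 0.022, 1.555, -0.011, 1.109, -0.083], TCP at [0.249, 0.627, 0.405] pointing down, gripper open.
Joint ranges: [-2.96, 2.96], [-0.34, 2.1], [-1.41, 1.46], [0.24, 2.44], [-1.37, 4.51], [0.17, 1.92], [-2.96, 2.96]. Speed limits (rad/s): [2.39, 2.39, 3.14, 3.14, 3.14, 3.14, 3.14].

## Interface

Orientations are given as a rotation vector (axis times angle).
In Python, from bench import get_obs, grab_frame, hand_in, finger_overhang gives the robot as it stands. The module is installed in compiled form; this text tells all that it offers.
- The arm moves only by the shell command python3 -m jog 'ROWS' [FORCE]. ROWS is JSON, a list of rows, each a list of 3 entries, a list of its own where there are three numbers: the shift along the tool's x, y, z in cm, then the turn about the tool's y in rad, then the gripper command: -1 is fully open, 1 is shut, values between are in proportion. In form: [[[x, y, z], twist, gripper], ...]. A call has 1 to 10 rows; each row is the pose to reach, as a shift and turn from the pose commanded when the call began, along the tool's axes at that moment; what a row does not reach only later rows make up. A row lasts 1/8 s, in which the tool goes at most 62.5 mm and 10.7 degrees, less where a joint would pass 70% of its speed; a pose out of reach is approached as far as the arm can. A call with a gripper value outside its range is refused whole. The fingers move at their own pace and stop on an object; FORCE is the grip in N (left out, the last holds). Time passes only in rows, so rows that repeat a pose let the fingers close. It gives the time, the measured TCP pose, the force and the opening at its end, in the units of the state.
- get_obs(): the state, without advancing time (a new reading comes with each control period).
- grab_frame(name): name is "scene" or "top" or "wrist"; returns a dict with "image" (384x512x3 uint8, blue, green, red), "fx", "fy", "cx", "cy" (pixels), "origin" and "rotation" of the camera in the world. Camera axes: x right, y up, looking along -z (the intrinsics and any distortion apply to the point x, -y, -z); pixel columns grow to the right and rows downward; lengths in m; the calibration is good to about 2 mm. The wrist camera is an equidistant fisheye: a pixel r from the principal point sees the ray r / f radians off the axis. A picture is of the moment at which its call begins. There is no depth.
- hand_in(): hands the job in, once; it reports no verdict.
The state is a dict: "clock": time; "joints": joint angles; "qvel": joint speeds; "tau": joint torques, N m; "tcp_pos": TCP position; "orientation": TCP orientation; "contact_force": force on the tool from outside, world axes, zero at the start; "moment": the same for the moment, N m; "grip_width": finger opening in m.
Only numpy, scipy, OpenCV 4.12 (cv2) and the standard library are available. Lean on these libraries where they do the work, as an engineer would, in place of code of your own. Each camera call takes 0.05 s, during which the arm holds its last target.

## Working session

There is one attempt and no reset: what is moved stays moved. The work goes in short steps, Python scripts to look and compute and a shell command to move; the robot and the scene stay as the last step left them, time stands still between calls to the robot, and variables do not carry over. Pictures are saved under pics/ and viewed, and the job is handed in when it is done.

```bash
mkdir -p pics; ls; python3 - <<'E'
from bench import get_obs, grab_frame, finger_overhang
import cv2
print(get_obs(), finger_overhang if not callable(finger_overhang) else finger_overhang())
for n in ("scene","top","wrist"):
    f=grab_frame(n); cv2.imwrite(f"pics/{n}0.png",f["image"])
    print(n,{k:v for k,v in f.items() if k!="image"})
E
```

```text
pics
{'clock': 0.0, 'joints': array([-1.30105084,  0.47781341,  0.02233193,  1.55642909, -0.01152275,
        1.10932504, -0.08309723]), 'qvel': array([ 4.03305237e-04,  3.80012444e-05,  3.17866224e-04, -2.25171960e-04,
       -7.80701098e-04, -3.37020961e-05, -1.09251541e-03]), 'tau': array([-2.83004838e-04, -5.96442747e+01,  1.60804007e+00, -2.81188130e+01,
        1.25383178e-02,  9.26323322e-03,  3.42602482e-05]), 'tcp_pos': array([0.24890476, 0.62714087, 0.40372579]), 'orientation': array([-1.55223168,  0.29668255, -0.29631257]), 'contact_force': array([-0.13546428, -0.49049899, -0.06720463]), 'moment': array([-0.02161417,  0.00532631,  0.01174619]), 'grip_width': 0.08498004606007283} 0.1734
scene {'fx': 477.37235585066384, 'fy': 477.37235585066384, 'cx': 255.88819864003491, 'cy': 181.8819191075019, 'origin': array([1.54454618, 0.69195137, 1.24182243]), 'rotation': array([0.47460401, 0.84816806, 1.94055206])}
top {'fx': 352.8822819388439, 'fy': 352.8822819388439, 'cx': 257.7442248732982, 'cy': 194.55299769558536, 'origin': array([0.33366688, 0.07955779, 1.0948022 ]), 'rotation': array([ 0.10763025, -0.09976048, -1.55315664])}
wrist {'fx': 297.3186396354542, 'fy': 297.3186396354542, 'cx': 256.5662650912082, 'cy': 187.17421139910013, 'origin': array([0.17853136, 0.65519228, 0.37378278]), 'rotation': array([-0.26388342, -0.17707833,  1.18338808])}
```

View pics/scene0.png

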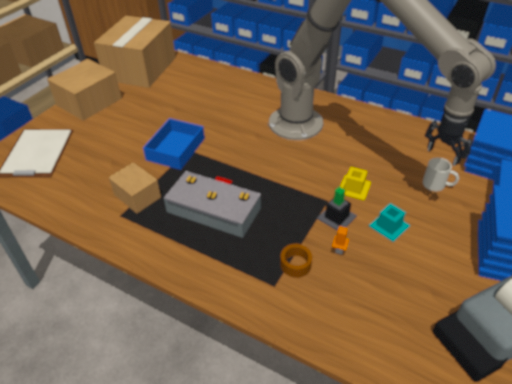

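View pics/top0.png

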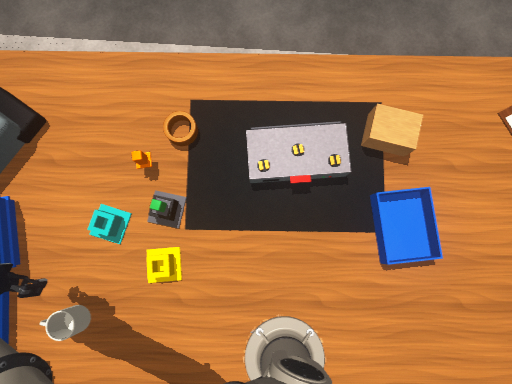

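View pics/wrist0.png

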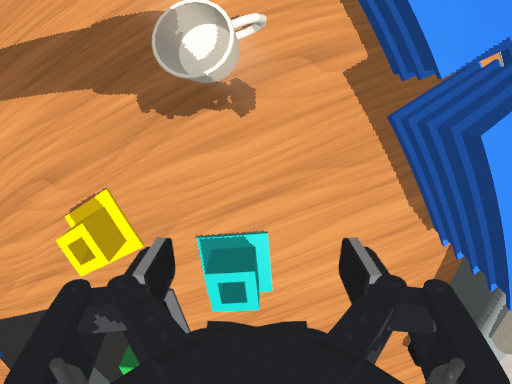

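Candidates (top view). Tool: green handle (158,206) or orange (142,158). Stand: black (166,209), turquoise (108,224) or yellow (164,265). By the description I choose the green tool in the black stand. Next, enlarged crops to check that choice and to measure.

```bash
cat > h.py <<'E'
import numpy as np, cv2
from scipy.spatial.transform import Rotation as R
from bench import get_obs, grab_frame
def ray(f,u,v):
    M=R.from_rotvec(f["rotation"]).as_matrix()
    x=(u-f["cx"])/f["fx"]; y=(v-f["cy"])/f["fy"]
    d=M@np.array([x,-y,-1.0]); return f["origin"],d
def plane(f,u,v,z):
    o,d=ray(f,u,v); return o+d*(z-o[2])/d[2]
def proj(f,P,fish=False):
    M=R.from_rotvec(f["rotation"]).as_matrix()
    c=(np.atleast_2d(P)-f["origin"])@M; x,y,z=c[:,0],-c[:,1],-c[:,2]
    if fish:
        r=np.hypot(x,y); t=np.arctan2(r,z); k=t/np.maximum(r,1e-9)
    else: k=1/z
    return np.c_[f["cx"]+f["fx"]*x*k, f["cy"]+f["fy"]*y*k]
def planef(f,u,v,z):
    M=R.from_rotvec(f["rotation"]).as_matrix()
    a=np.array([u-f["cx"],v-f["cy"]])/f["fx"]; t=np.hypot(*a); s=np.sin(t)/max(t,1e-9)
    d=M@np.array([a[0]*s,-a[1]*s,-np.cos(t)]); o=f["origin"]; return o+d*(z-o[2])/d[2]
def crop(img,x0,y0,w,h,s,name):
    c=cv2.resize(img[y0:y0+h,x0:x0+w],None,fx=s,fy=s,interpolation=cv2.INTER_CUBIC)
    for i in range(0,w,10): cv2.putText(c,str(x0+i),(i*s,8),0,.3,(0,0,255),1); cv2.line(c,(i*s,10),(i*s,14),(0,0,255),1)
    for j in range(0,h,10): cv2.putText(c,str(y0+j),(0,j*s+4),0,.3,(0,0,255),1); cv2.line(c,(20,j*s),(24,j*s),(0,0,255),1)
    cv2.imwrite(f"pics/{name}.png",c)
def st():
    o=get_obs(); print("t%.2f"%o["clock"],"tcp",o["tcp_pos"].round(4),"F",o["contact_force"].round(1),"M",o["moment"].round(2),"w%.4f"%o["grip_width"])
    M=R.from_rotvec(o["orientation"]).as_matrix(); print("axes cols x,y,z:\n",M.round(3)); return o,M
E
python3 - <<'E'
from h import *
t=cv2.imread("pics/top0.png"); s=cv2.imread("pics/scene0.png")
crop(t,240,115,120,75,6,"c_box"); crop(t,130,140,70,110,5,"c_st"); crop(t,360,180,90,95,6,"c_bin")
crop(s,310,160,70,70,8,"c_sst"); crop(s,155,160,115,80,6,"c_sbox")
st()
E
```

```text
t0.15 tcp [0.2489 0.6272 0.404 ] F [-0.1 -0.  -0.1] M [-0.02  0.07  0.01] w0.0857
axes cols x,y,z:
 [[ 0.929 -0.     0.369]
 [-0.369 -0.001  0.929]
 [ 0.    -1.    -0.001]]
```

View pics/c_box.png

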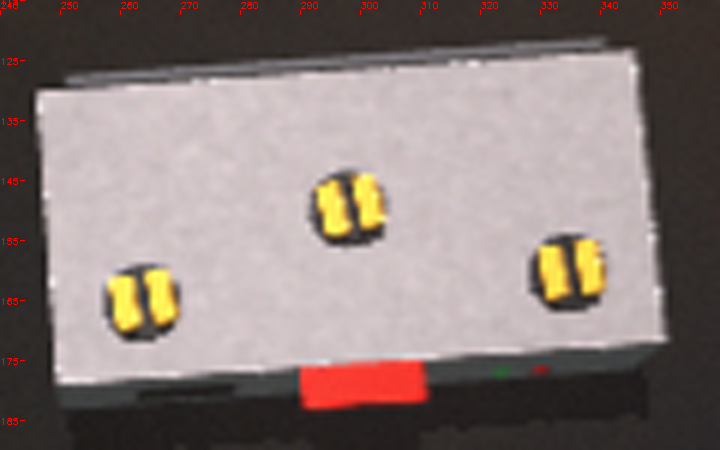

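View pics/c_st.png

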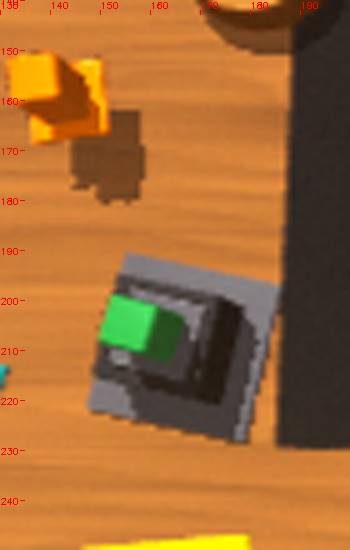

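View pics/c_sst.png

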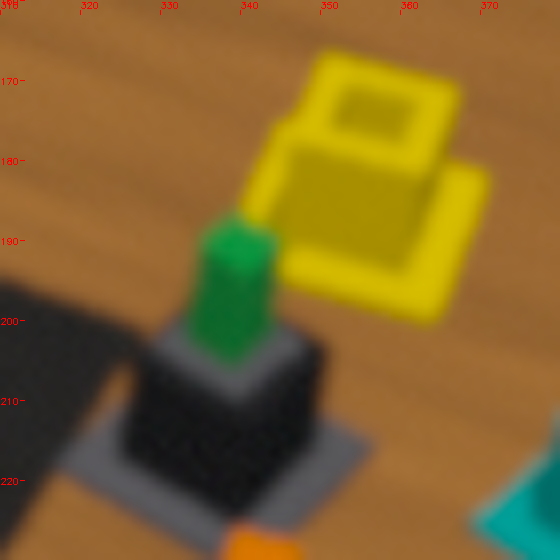

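View pics/c_sbox.png

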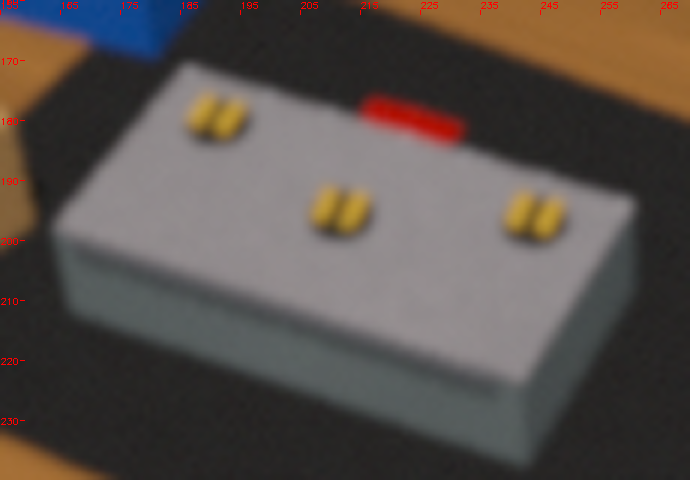

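View pics/c_bin.png

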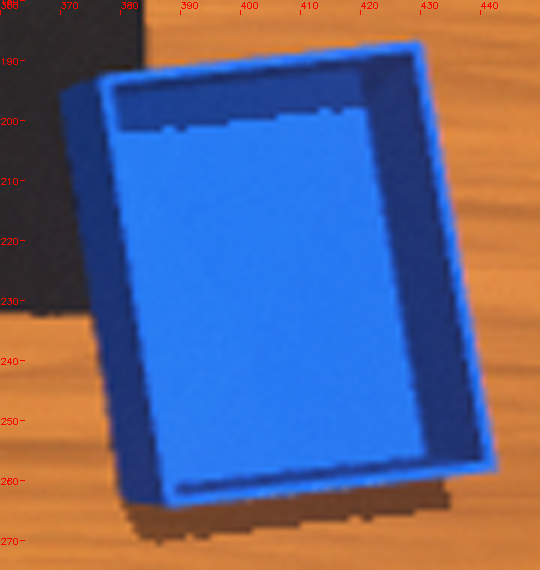

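```bash
cat > m0.py <<'E'
from h import *
from scipy.optimize import least_squares
f=grab_frame("top"); g=grab_frame("scene")
def rectfit(px,z,lx,ly,guess=None):
    P=np.array([plane(f,u,v,z)[:2] for u,v in px]); c=P.mean(0)
    L=np.array([[1,1],[1,-1],[-1,-1],[-1,1]])*[lx/2,ly/2]   # far-left, far-right, near-right, near-left
    def w(p): a=p[2]; return (L@np.array([[np.cos(a),np.sin(a)],[-np.sin(a),np.cos(a)]]))+p[:2]
    r=least_squares(lambda p:(w(p)-P).ravel(),[c[0],c[1],0])
    print("ctr",r.x.round(4),"resid mm",(1e3*r.fun).round(1)); return r.x
print("cover"); b=rectfit([(246.3,130),(346,123.4),(350.8,171.7),(249.7,178.5)],.073,.15,.30)
print("foot");rectfit([(155.2,190.6),(186,196.8),(179,228.6),(147.6,222.4)],.005,.1,.1)
print("handle");rectfit([(152.4,199),(161.6,200.4),(160.4,210.4),(150,209)],.136,.028,.028)
print("bin");rectfit([(376.3,192.5),(430.7,187),(442.8,258.2),(387.5,264.3)],.065,.21,.16)
def tri(a,c):
    o1,d1=ray(f,*a);o2,d2=ray(g,*c);A=np.c_[d1,-d2];s=np.linalg.lstsq(A,o2-o1,rcond=None)[0]
    p,q=o1+d1*s[0],o2+d2*s[1]; return ((p+q)/2).round(4),(np.linalg.norm(p-q)*1e3).round(1)
ca,sa=np.cos(b[2]),np.sin(b[2])
for n,a,c in(("L",(263.7,165.3),(244.2,196.2)),("M",(298.2,149.5),(211.8,195.3)),("R",(334.7,160.3),(191.2,179.5))):
    p,e=tri(a,c); q=plane(f,*a,.083); d=q[:2]-b[:2]; print(n,p,e,"z.083:",q.round(4),"box xy",(ca*d[0]+sa*d[1]).round(4),(-sa*d[0]+ca*d[1]).round(4))
q=plane(f,(290.5+311)/2,182.8,.068);d=q[:2]-b[:2];print("tab",q.round(4),(ca*d[0]+sa*d[1]).round(4),(-sa*d[0]+ca*d[1]).round(4))
print("carton",plane(f,393,127,.09), "tape",plane(f,180,128,.048))
E
python3 m0.py
```

```text
cover
ctr [ 0.6028 -0.0324  0.0827] resid mm [ 1.1  0.3  1.2 -0.1 -1.1 -1.  -1.2  0.8]
foot
ctr [ 0.4277  0.367  -0.179 ] resid mm [-0.5  0.6 -0.3 -0.7  0.3 -0.3  0.5  0.3]
handle
ctr [ 0.4291  0.3628 -0.1258] resid mm [ 0.1  1.1  0.1 -1.2 -0.2  0.4 -0.1 -0.4]
bin
ctr [ 0.388  -0.3558  0.1209] resid mm [ 0.6 -0.8  1.1  0.9 -1.   0.  -0.6 -0.1]
L [0.557  0.0692 0.074 ] 0.8 z.083: [0.5549 0.0696 0.083 ] box xy -0.0394 0.1056
M [ 0.6063 -0.0325  0.0736] 0.5 z.083: [ 0.6037 -0.0312  0.083 ] box xy 0.001 0.0011
R [ 0.5751 -0.1405  0.0749] 1.5 z.083: [ 0.5728 -0.138   0.083 ] box xy -0.0386 -0.1028
tab [ 0.5071 -0.0404  0.068 ] -0.096 -0.0001
carton [ 0.67383023 -0.30927637  0.09      ] tape [0.67565538 0.32792985 0.048     ]
```

The scene is measured. The cover fit has residuals of about 1 mm. The black stand's foot is centred at (0.428,0.367), and the green handle top at (0.429,0.363) agrees with it. Next I hover above the green tool.

```bash
python3 -m jog '[[[26.5,6,-17.9],1.32,-1],[[26.5,6,-17.9],1.32,-1],[[26.5,6,-17.9],1.32,-1],[[26.5,6,-17.9],1.32,-1],[[26.5,6,-17.9],1.32,-1],[[26.5,6,-17.9],1.32,-1],[[26.5,6,-17.9],1.32,-1],[[26.5,6,-17.9],1.32,-1],[[26.5,6,-17.9],1.32,-1]]' 30; python3 - <<'E'
from h import *
o,M=st(); f=grab_frame("wrist"); cv2.imwrite("pics/w1.png",f["image"]); print(proj(f,[[.429,.363,.136],[.4277,.367,.07]],True))
print(o["joints"].round(2))
E
```

```text
clock: 1.38
tcp_pos: [0.429, 0.3637, 0.3447]
orientation: [-1.149, 1.299, -1.299]
contact_force: [0.3, 0.5, -0.7]
grip_width: 0.0853
t1.38 tcp [0.429  0.3637 0.3447] F [ 0.3  0.5 -0.7] M [-0.01  0.02 -0.02] w0.0853
axes cols x,y,z:
 [[-0.122 -0.     0.992]
 [-0.992  0.    -0.122]
 [-0.    -1.    -0.   ]]
[[257.32501332 218.14374637]
 [255.13736245 183.76578859]]
[-1.11  0.37  0.37  1.91 -0.17  0.89 -0.78]
```

View pics/w1.png

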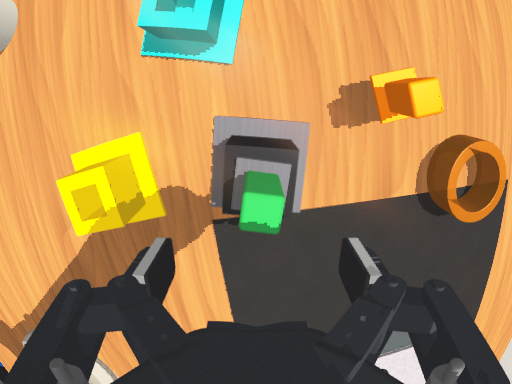

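```bash
python3 - <<'E'
from h import *
f=grab_frame("wrist"); crop(f["image"],205,110,110,130,5,"w1c")
for p in((239.5,231),(281,233),(286,196),(245,194)): print(planef(f,*p,.136).round(4))
E
```

```text
[0.4161 0.3552 0.136 ]
[0.4434 0.3502 0.136 ]
[0.449  0.3759 0.136 ]
[0.4233 0.3804 0.136 ]
```

View pics/w1c.png

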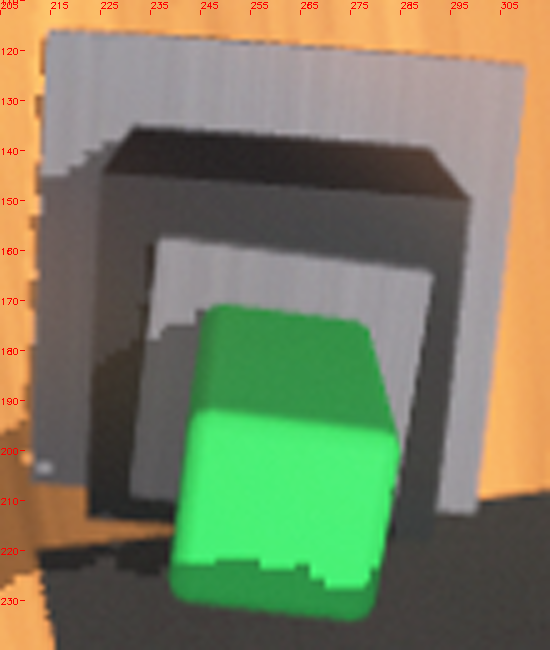

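The crop shows the green handle over the black stand. Its top centre is at about (263,213), which gives (0.433,0.3655) with yaw −0.18, agreeing with the stand. Next I descend and grip.

```bash
python3 -m jog '[[[-0.2,0,0.4],0.055,-1],[[-0.2,6,0.4],0.055,-1],[[-0.2,7.6,0.4],0.055,-1],[[-0.2,7.6,0.4],0.055,-1],[[-0.2,7.6,0.4],0.055,1],[[-0.2,7.6,0.4],0.055,1],[[-0.2,7.6,0.4],0.055,1],[[-0.2,7.6,0.4],0.055,1],[[-0.2,7.6,0.4],0.055,1],[[-0.2,7.6,0.4],0.055,1]]' 60; python3 - <<'E'
from h import *
o,M=st(); f=grab_frame("wrist"); cv2.imwrite("pics/w2.png",f["image"])
E
```

```text
clock: 2.72
tcp_pos: [0.4338, 0.3651, 0.2698]
orientation: [-1.116, 1.342, -1.341]
contact_force: [-0.5, -0.2, 7.2]
grip_width: 0.027
t2.73 tcp [0.4338 0.3651 0.2698] F [-0.5 -0.2  7.2] M [-0.16  0.32 -0.03] w0.0270
axes cols x,y,z:
 [[-0.181  0.001  0.983]
 [-0.983  0.001 -0.181]
 [-0.002 -1.     0.001]]
```

View pics/w2.png

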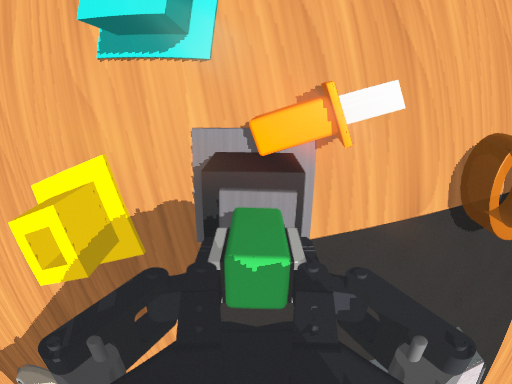

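```bash
python3 -m jog '[[[0,-2,0],0,1],[[0,-6,0],0,1],[[0,-12,0],0,1],[[0,-12,0],0,1],[[0,-12,0],0,1]]' 100; python3 - <<'E'
from h import *
o,M=st(); 
for n in("wrist","top","scene"):
  f=grab_frame(n); cv2.imwrite(f"pics/{n}3.png",f["image"])
  if n=="scene": crop(f["image"],300,130,90,90,6,"s3c")
E
```

```text
clock: 3.4
tcp_pos: [0.433, 0.3646, 0.3882]
orientation: [-1.118, 1.342, -1.342]
contact_force: [0.1, -1.3, -2.2]
grip_width: 0.0271
t3.40 tcp [0.433  0.3646 0.3882] F [ 0.1 -1.3 -2.2] M [-0.01  0.    0.05] w0.0271
axes cols x,y,z:
 [[-0.181 -0.001  0.984]
 [-0.984 -0.    -0.181]
 [ 0.    -1.    -0.001]]
```

View pics/wrist3.png

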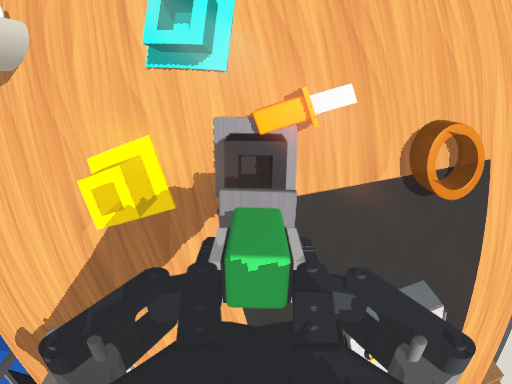

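View pics/s3c.png

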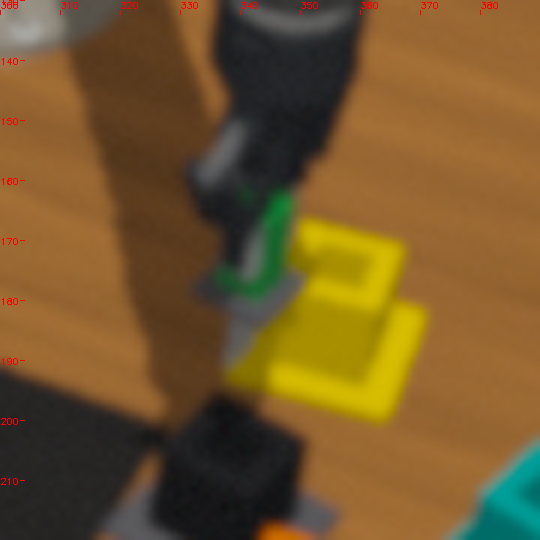

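View pics/top3.png

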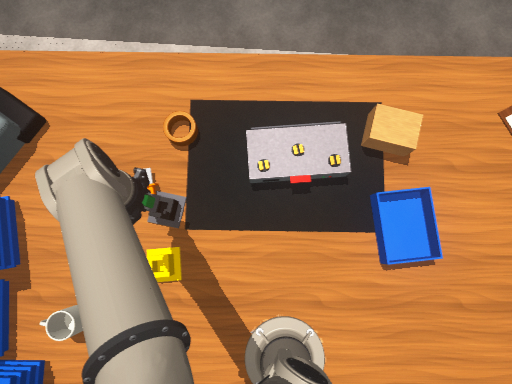

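```bash
python3 - <<'E'
from h import *
g=grab_frame("scene"); im=g["image"].copy()
c=np.array([.433,.3646]); ax=np.array([.984,-.181]); ay=np.array([.181,.984])
for name,w,t in(("X",ax,ay),("Y",ay,ax)):
    im2=cv2.resize(im,None,fx=1,fy=1)
    P=[[*(c+w*s*.011+t*q*.0015),z] for z in(.138,.188) for s,q in((-1,-1),(1,-1),(1,1),(-1,1))]
    p=proj(g,P); big=cv2.resize(im[150:215,310:375],None,fx=8,fy=8,interpolation=cv2.INTER_CUBIC)
    for a,b in p: cv2.circle(big,(int((a-310)*8),int((b-150)*8)),3,(0,0,255),-1)
    cv2.imwrite(f"pics/bl{name}.png",big)
a=cv2.imread("pics/blX.png");b=cv2.imread("pics/blY.png");cv2.imwrite("pics/bl.png",cv2.resize(np.hstack([a,b]),(800,400)))
E
```

```text
(no output)
```

View pics/bl.png

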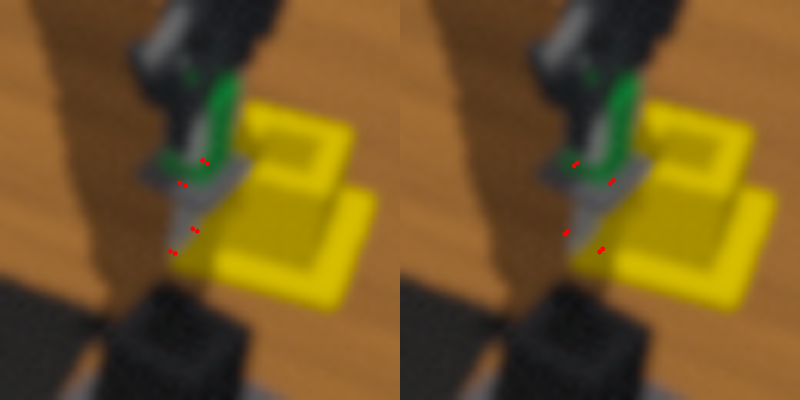

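```bash
python3 -m jog '[[[26.8,0,17.4],-0.263,1],[[26.8,0,17.4],-0.263,1],[[26.8,0,17.4],-0.263,1],[[26.8,0,17.4],-0.263,1],[[26.8,0,17.4],-0.263,1],[[26.8,0,17.4],-0.263,1],[[26.8,0,17.4],-0.263,1]]' 100; python3 - <<'E'
from h import *
o,M=st(); 
for n in("wrist","top","scene"):
  f=grab_frame(n); cv2.imwrite(f"pics/{n}4.png",f["image"])
  if n=="scene": crop(f["image"],190,110,100,100,6,"s4c")
  if n=="top": crop(f["image"],220,110,120,90,6,"t4c")
  print(n,proj(f,[[.5555,.07,.083],[.6028,-.0324,.083]],n=="wrist").round(1))
E
```

```text
clock: 4.47
tcp_pos: [0.556, 0.0694, 0.3879]
orientation: [-1.247, 1.151, -1.15]
contact_force: [-0.2, 1.6, -1.4]
grip_width: 0.0273
t4.47 tcp [0.556  0.0694 0.3879] F [-0.2  1.6 -1.4] M [ 0.03 -0.02  0.02] w0.0273
axes cols x,y,z:
 [[ 0.079 -0.002  0.997]
 [-0.997 -0.     0.079]
 [ 0.    -1.    -0.002]]
wrist [[257.  177.3]
 [292.6 270.7]]
top [[263.6 165.1]
 [298.6 149.8]]
scene [[244.7 194.2]
 [212.2 192.8]]
```

View pics/wrist4.png

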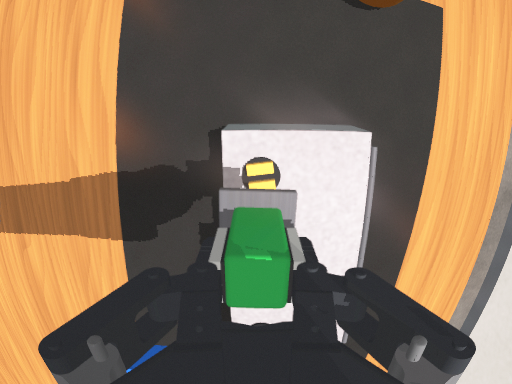

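View pics/s4c.png

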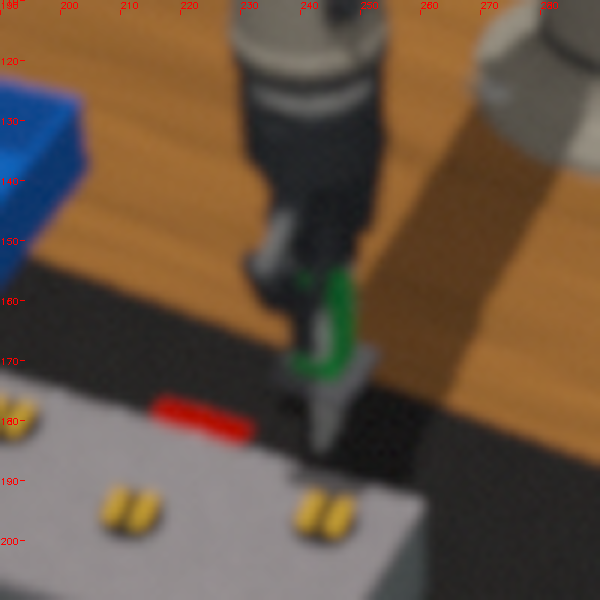

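View pics/t4c.png

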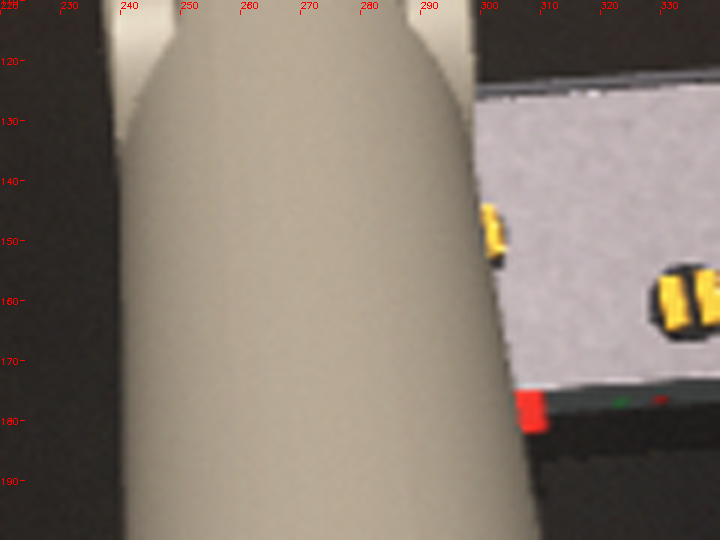

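```bash
cat > ov.py <<'E'
from h import *
import sys
def tool(o,dx=0.,dz=0.,off=.164):
    """tool model corner points, width along jaw; dx,dz offset of tool in tcp x,z"""
    M=R.from_rotvec(o["orientation"]).as_matrix(); t=o["tcp_pos"]
    def L(x,y,z): return t+M@np.array([x+dx,y,z+dz])
    H=[L(a*.014,off+s,b*.014) for s in(-.03,.03) for a,b in((-1,-1),(1,-1),(1,1),(-1,1))]
    G=[L(a*.023,off+s,b*.023) for s in(.03,.036) for a,b in((-1,-1),(1,-1),(1,1),(-1,1))]
    B=[L(a*.0015,off+s,b*.011) for s in(.036,.086) for a,b in((-1,-1),(1,-1),(1,1),(-1,1))]
    B2=[L(a*.011,off+s,b*.0015) for s in(.036,.086) for a,b in((-1,-1),(1,-1),(1,1),(-1,1))]
    return H,G,B,B2
def draw(big,p,x0,y0,s,col):
    q=[(int((a-x0)*s),int((b-y0)*s)) for a,b in p]
    for k in range(4):
        for a,b in((k,(k+1)%4),(k+4,(k+1)%4+4),(k,k+4)): cv2.line(big,q[a],q[b],col,1)
E
python3 - <<'E'
from ov import *
o=get_obs(); H,G,B,B2=tool(o)
f=grab_frame("wrist"); big=cv2.resize(f["image"][150:350,190:330],None,fx=4,fy=4)[:600]
for S,c in((H,(0,0,255)),(G,(255,0,255))): draw(big,proj(f,S,True),190,150,4,c)
cv2.imwrite("pics/o1.png",big)
g=grab_frame("scene"); im=cv2.resize(g["image"][150:200,220:270],None,fx=8,fy=8,interpolation=cv2.INTER_CUBIC); i2=im.copy()
draw(im,proj(g,B),220,150,8,(0,0,255));draw(i2,proj(g,B2),220,150,8,(0,255,255))
for i in(im,i2): draw(i,proj(g,G),220,150,8,(255,0,255))
cv2.imwrite("pics/o2.png",np.hstack([im,i2]))
E
```

```text
(no output)
```

View pics/o1.png

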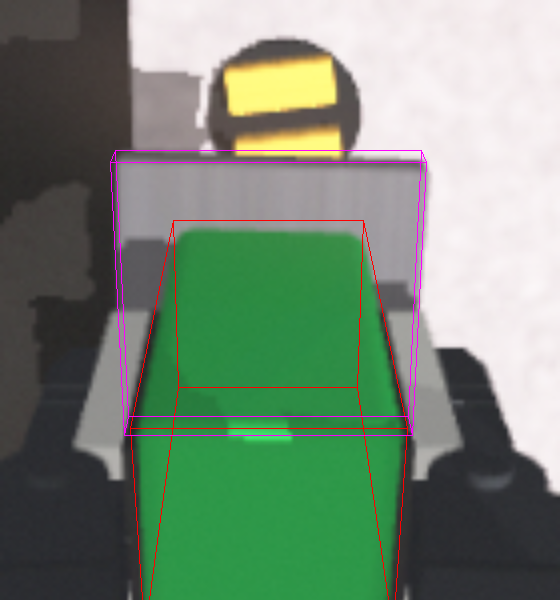

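View pics/o2.png

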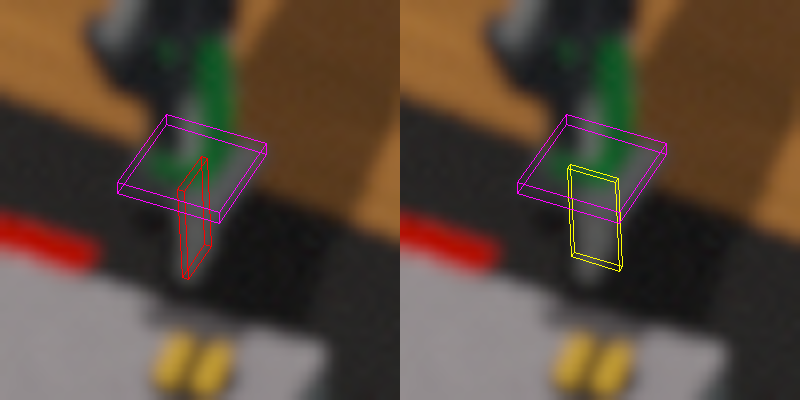

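```bash
python3 - <<'E'
from h import *
f=grab_frame("wrist"); print(f["origin"])
print("washer",planef(f,261,178.7,.075).round(4))
for z in(.083,.080,.075):
  a=planef(f,190+228/4,150+118/4,z);b=planef(f,190+340/4,150+106/4,z); print(z,a.round(4),b.round(4),(a+b)/2,np.arctan2(b[1]-a[1],b[0]-a[0]))
# cover edges in wrist
print("cover left edge",planef(f,223,129,.073).round(4),planef(f,370,131,.073).round(4))
t=cv2.imread("pics/top0.png")
hsv=cv2.cvtColor(t,cv2.COLOR_BGR2HSV); m=cv2.inRange(hsv,(20,120,120),(35,255,255)); m[:115]=0;m[190:]=0;m[:,:240]=0;m[:,350:]=0
n,l,s,c=cv2.connectedComponentsWithStats(m); F=grab_frame("top")
for i in range(1,n):
  if s[i,4]>10: print(s[i,4],c[i].round(2),plane(F,*c[i],.083).round(4), np.degrees(0))
E
```

```text
[0.54919652 0.14696396 0.35844479]
washer [0.5597 0.0689 0.075 ]
0.083 [0.5461 0.0692 0.083 ] [0.5727 0.0744 0.083 ] [0.55936831 0.07180377 0.083     ] 0.1948818770456598
0.08 [0.5461 0.0683 0.08  ] [0.5729 0.0736 0.08  ] [0.5594791  0.07098516 0.08      ] 0.19488187704566073
0.075 [0.546  0.0669 0.075 ] [0.5733 0.0723 0.075 ] [0.55966374 0.06962082 0.075     ] 0.19488187704566012
cover left edge [0.519  0.1149 0.073 ] [0.665  0.1277 0.073 ]
34 [295.09 149.35] [ 0.604  -0.0221  0.083 ] 0.0
29 [300.93 148.17] [ 0.6079 -0.0393  0.083 ] 0.0
28 [337.5  158.75] [ 0.5776 -0.1463  0.083 ] 0.0
28 [331.5  159.82] [ 0.5741 -0.1287  0.083 ] 0.0
37 [260.38 164.92] [0.5558 0.0793 0.083 ] 0.0
31 [266.23 163.81] [0.5594 0.0623 0.083 ] 0.0
```

```bash
python3 -m jog '[[[-0.12,0,0.31],-0.118,1],[[-0.12,4,0.31],-0.118,1],[[-0.12,5.3,0.31],-0.118,1],[[-0.12,5.3,0.31],-0.118,1]]' 100; python3 -m jog '[[[0,0.2,0],0,1],[[0,0.2,0],0,1]]';  python3 - <<'E'
from ov import *
o,_=st()
H,G,B,B2=tool(o)
g=grab_frame("scene"); im=cv2.resize(g["image"][160:210,220:270],None,fx=8,fy=8,interpolation=cv2.INTER_CUBIC); i2=im.copy()
draw(i2,proj(g,B),220,160,8,(0,0,255))
f=grab_frame("wrist"); w=cv2.resize(f["image"][130:230,206:306],None,fx=4,fy=4)
cv2.imwrite("pics/o3.png",np.hstack([im,i2]));cv2.imwrite("pics/o3w.png",w)
E
```

```text
clock: 5.32
tcp_pos: [0.5588, 0.0713, 0.3351]
orientation: [-1.299, 1.062, -1.061]
contact_force: [-0.5, -1.0, -0.9]
grip_width: 0.0272
clock: 5.58
tcp_pos: [0.5594, 0.0712, 0.3346]
orientation: [-1.295, 1.061, -1.062]
contact_force: [-0.6, 0.7, -1.8]
grip_width: 0.0275
t5.58 tcp [0.5594 0.0712 0.3346] F [-0.6  0.7 -1.8] M [ 0.03 -0.03 -0.02] w0.0275
axes cols x,y,z:
 [[ 0.198  0.001  0.98 ]
 [-0.98   0.001  0.198]
 [-0.    -1.     0.002]]
```

View pics/o3.png

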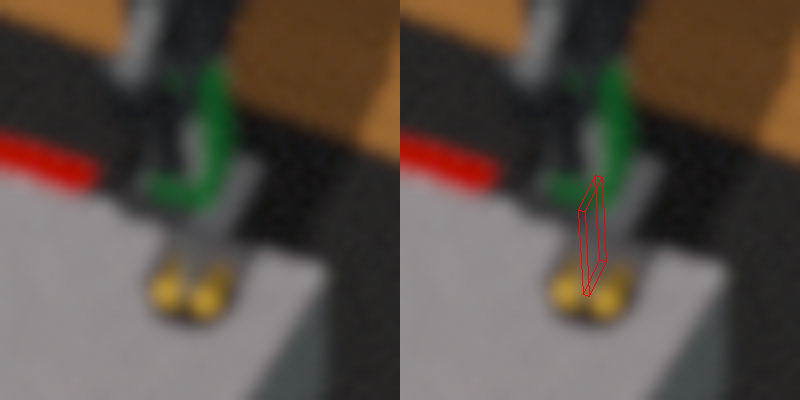

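View pics/o3w.png

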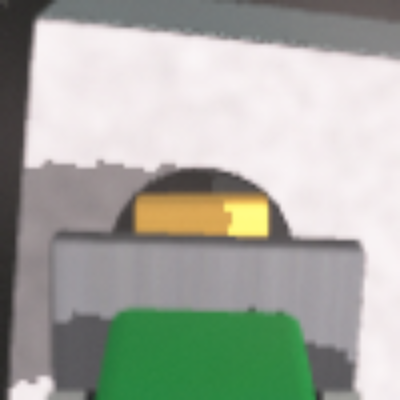

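```bash
python3 -m jog '[[[0,0.5,0],0,1],[[0,0.5,0],0,1]]'; python3 -m jog '[[[0,0.3,0],0,1],[[0,0.3,0],0,1]]'
```

```text
clock: 5.92
tcp_pos: [0.5589, 0.0711, 0.3283]
orientation: [-1.297, 1.062, -1.061]
contact_force: [0.9, 0.3, -1.1]
grip_width: 0.0272
clock: 6.18
tcp_pos: [0.5593, 0.0711, 0.3258]
orientation: [-1.296, 1.061, -1.062]
contact_force: [-0.9, -0.4, 0.5]
grip_width: 0.0273
```

```bash
python3 -m jog '[[[0,0.2,0],0,1],[[0,0.2,0],0,1]]';  python3 - <<'E'
from ov import *
o,_=st()
g=grab_frame("scene"); im=cv2.resize(g["image"][160:210,220:270],None,fx=8,fy=8,interpolation=cv2.INTER_CUBIC)
f=grab_frame("wrist"); w=cv2.resize(f["image"][130:230,206:306],None,fx=4,fy=4)
cv2.imwrite("pics/o4.png",np.hstack([im,w]))
E
```

```text
clock: 6.42
tcp_pos: [0.5595, 0.0708, 0.3255]
orientation: [-1.295, 1.062, -1.062]
contact_force: [-4.3, -1.3, 16.3]
grip_width: 0.0268
t6.42 tcp [0.5595 0.0708 0.3255] F [-4.3 -1.3 16.3] M [-0.25  1.47  0.03] w0.0268
axes cols x,y,z:
 [[ 0.197  0.001  0.98 ]
 [-0.98   0.001  0.197]
 [-0.001 -1.     0.001]]
```

View pics/o4.png

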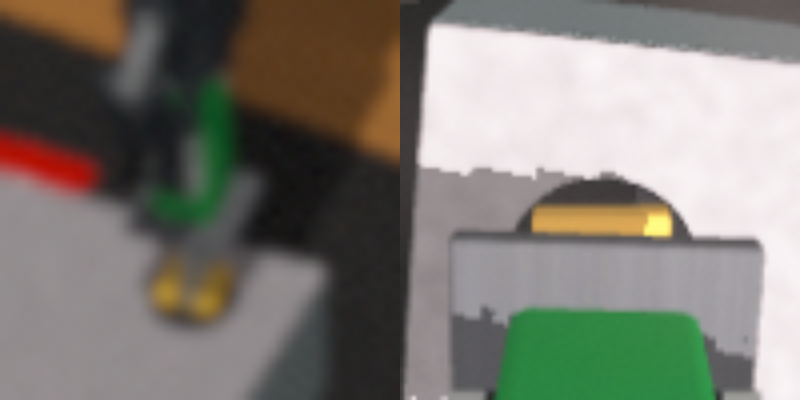

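```bash
python3 -m jog '[[[0,-0.3,0],0,1],[[0,-0.3,0],-0.18,1],[[0,-0.3,0],-0.36,1],[[0,-0.3,0],-0.54,1],[[0,-0.3,0],-0.72,1],[[0,-0.3,0],-0.9,1],[[0,-0.3,0],-1.08,1],[[0,-0.3,0],-1.26,1],[[0,-0.3,0],-1.42,1],[[0,-0.3,0],-1.5,1]]' 100;python3 - <<'E'
from h import *
st()
E
python3 -m jog '[[[0,0,0],-0.12,1],[[0,0,0],-0.12,1],[[0,0,0],-0.12,1]]';python3 - <<'E'
from h import *
st()
E
```

```text
clock: 7.78
tcp_pos: [0.5593, 0.0703, 0.3267]
orientation: [-1.569, -0.103, 0.102]
contact_force: [-0.0, -2.3, 0.1]
grip_width: 0.0269
t7.78 tcp [0.5593 0.0703 0.3267] F [-0.  -2.3  0.1] M [-0.46 -0.07 -0.07] w0.0269
axes cols x,y,z:
 [[ 0.991  0.001 -0.13 ]
 [ 0.13  -0.001  0.991]
 [ 0.    -1.    -0.001]]
clock: 8.15
tcp_pos: [0.5592, 0.071, 0.3265]
orientation: [-1.562, -0.193, 0.193]
contact_force: [0.7, -0.2, -1.9]
grip_width: 0.0271
t8.15 tcp [0.5592 0.071  0.3265] F [ 0.7 -0.2 -1.9] M [-0.33 -0.3  -0.02] w0.0271
axes cols x,y,z:
 [[ 0.97   0.    -0.243]
 [ 0.243 -0.     0.97 ]
 [ 0.    -1.    -0.   ]]
```

```bash
python3 -m jog '[[[0,-2.5,0],0.0,1],[[0,-5,0],0,1],[[2.2,-5,-11],1.61,1],[[2.2,-5,-11],1.61,1],[[2.2,-5,-11],1.61,1],[[2.2,-5,-11],1.61,1],[[2.2,-5,-11],1.61,1],[[2.2,-5,-11],1.61,1],[[2.2,-5,-11],1.61,1],[[2.2,-5,-11],1.61,1]]' ;python3 -m jog '[[[0,0,0],0.12,1],[[0,0,0],0.12,1]]';python3 - <<'E'
from ov import *
o,_=st()
f=grab_frame("wrist"); cv2.imwrite("pics/w5.png",f["image"]); 
H,G,B,B2=tool(o); big=cv2.resize(f["image"][120:270,160:360],None,fx=4,fy=4)
draw(big,proj(f,G,True),160,120,4,(255,0,255)); cv2.imwrite("pics/o5.png",big)
g=grab_frame("scene"); crop(g["image"],180,110,100,100,6,"s5c")
E
```

```text
clock: 9.4
tcp_pos: [0.6073, -0.0294, 0.3763]
orientation: [-1.341, 0.977, -0.976]
contact_force: [0.1, -0.4, -1.8]
grip_width: 0.0271
clock: 9.65
tcp_pos: [0.6073, -0.0293, 0.3763]
orientation: [-1.298, 1.061, -1.06]
contact_force: [-0.5, -0.0, -0.9]
grip_width: 0.0275
t9.65 tcp [ 0.6073 -0.0293  0.3763] F [-0.5 -0.  -0.9] M [ 0.01 -0.05  0.03] w0.0275
axes cols x,y,z:
 [[ 0.198 -0.001  0.98 ]
 [-0.98   0.     0.198]
 [-0.    -1.    -0.001]]
```

View pics/o5.png

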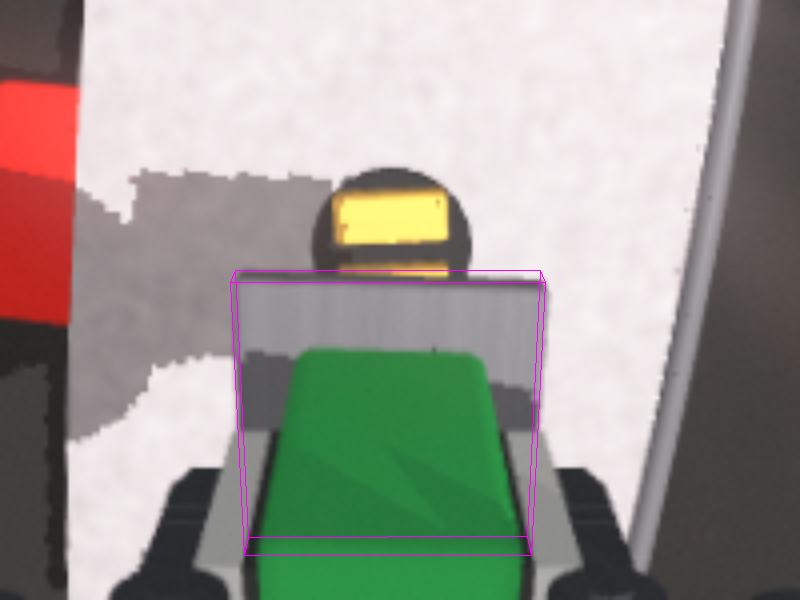

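View pics/s5c.png

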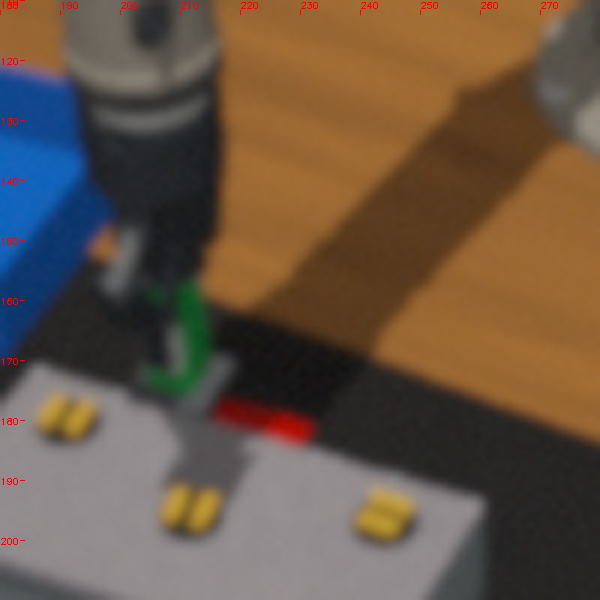

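```bash
python3 - <<'E'
from h import *
f=grab_frame("wrist")
for z in (.083,.079):
  a=planef(f,160+336/4,120+255/4,z);b=planef(f,160+448/4,120+252/4,z);print((a+b)/2,np.arctan2(b[1]-a[1],b[0]-a[0]))
E
```

```text
[ 0.60856422 -0.03129011  0.083     ] 0.22913848916152912
[ 0.60881449 -0.03244205  0.079     ] 0.22913848916153026
```

```bash
python3 -m jog '[[[0.2,0,0.05],-0.01,1],[[0.2,3.6,0.05],-0.01,1],[[0.2,4.2,0.05],-0.01,1],[[0.2,4.6,0.05],-0.01,1],[[0.2,4.9,0.05],-0.01,1],[[0.2,4.9,0.05],-0.01,1]]';python3 - <<'E'
from ov import *
o,_=st()
g=grab_frame("scene"); im=cv2.resize(g["image"][160:210,180:230],None,fx=8,fy=8,interpolation=cv2.INTER_CUBIC)
f=grab_frame("wrist"); w=cv2.resize(f["image"][130:230,206:306],None,fx=4,fy=4)
cv2.imwrite("pics/o6.png",np.hstack([im,w]))
E
```

```text
clock: 10.55
tcp_pos: [0.6085, -0.032, 0.3283]
orientation: [-1.3, 1.053, -1.054]
contact_force: [-0.2, -0.7, -2.7]
grip_width: 0.0273
t10.55 tcp [ 0.6085 -0.032   0.3283] F [-0.2 -0.7 -2.7] M [-0.01 -0.04 -0.  ] w0.0273
axes cols x,y,z:
 [[ 0.208  0.001  0.978]
 [-0.978  0.     0.208]
 [ 0.    -1.     0.001]]
```

View pics/o6.png

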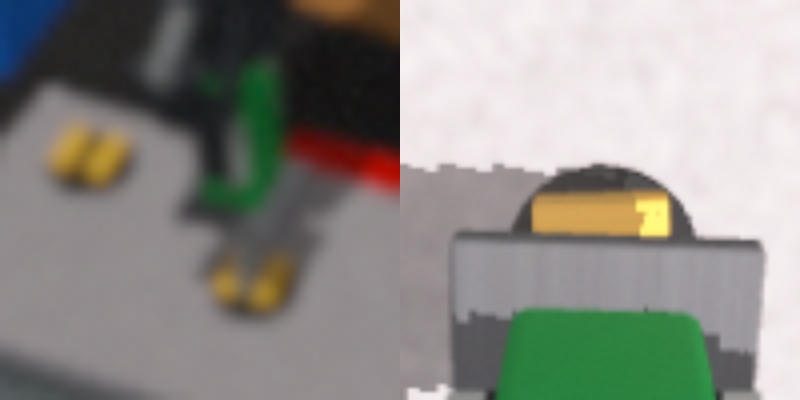

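```bash
python3 -m jog '[[[0,0.1,0],-0.18,1],[[0,0.1,0],-0.36,1],[[0,0.1,0],-0.54,1],[[0,0.1,0],-0.72,1],[[0,0.1,0],-0.9,1],[[0,0.1,0],-1.08,1],[[0,0.1,0],-1.26,1],[[0,0.1,0],-1.44,1],[[0,0.1,0],-1.6,1],[[0,0.1,0],-1.62,1]]'; python3 - <<'E'
from h import *
st()
E
```

```text
clock: 11.9
tcp_pos: [0.6083, -0.0319, 0.327]
orientation: [-1.561, -0.202, 0.202]
contact_force: [-0.6, 0.4, -1.1]
grip_width: 0.027
t11.90 tcp [ 0.6083 -0.0319  0.327 ] F [-0.6  0.4 -1.1] M [ 0.25  0.2  -0.01] w0.0270
axes cols x,y,z:
 [[ 0.967  0.    -0.255]
 [ 0.255  0.001  0.967]
 [ 0.    -1.     0.   ]]
```

```bash
python3 -m jog '[[[0,-2.5,0],0.0,1],[[0,-5,0],0,1],[[-5.6,-5,-9.4],1.62,1],[[-5.6,-5,-9.4],1.62,1],[[-5.6,-5,-9.4],1.62,1],[[-5.6,-5,-9.4],1.62,1],[[-5.6,-5,-9.4],1.62,1],[[-5.6,-5,-9.4],1.62,1],[[-5.6,-5,-9.4],1.62,1],[[-5.6,-5,-9.4],1.62,1]]' ;python3 -m jog '[[[0,0,0],0.13,1],[[0,0,0],0.13,1]]';python3 - <<'E'
from ov import *
o,_=st()
f=grab_frame("wrist"); 
H,G,B,B2=tool(o); big=cv2.resize(f["image"][120:270,160:360],None,fx=4,fy=4)
draw(big,proj(f,G,True),160,120,4,(255,0,255)); cv2.imwrite("pics/o7.png",big)
E
```

```text
clock: 13.15
tcp_pos: [0.5782, -0.1373, 0.377]
orientation: [-1.343, 0.97, -0.971]
contact_force: [-0.0, -0.0, -1.3]
grip_width: 0.0273
clock: 13.4
tcp_pos: [0.5783, -0.137, 0.3769]
orientation: [-1.297, 1.062, -1.062]
contact_force: [-1.3, 0.6, -1.1]
grip_width: 0.0267
t13.40 tcp [ 0.5783 -0.137   0.3769] F [-1.3  0.6 -1.1] M [ 0.    0.02 -0.05] w0.0267
axes cols x,y,z:
 [[ 0.197  0.     0.98 ]
 [-0.98  -0.     0.197]
 [ 0.    -1.     0.   ]]
```

View pics/o7.png

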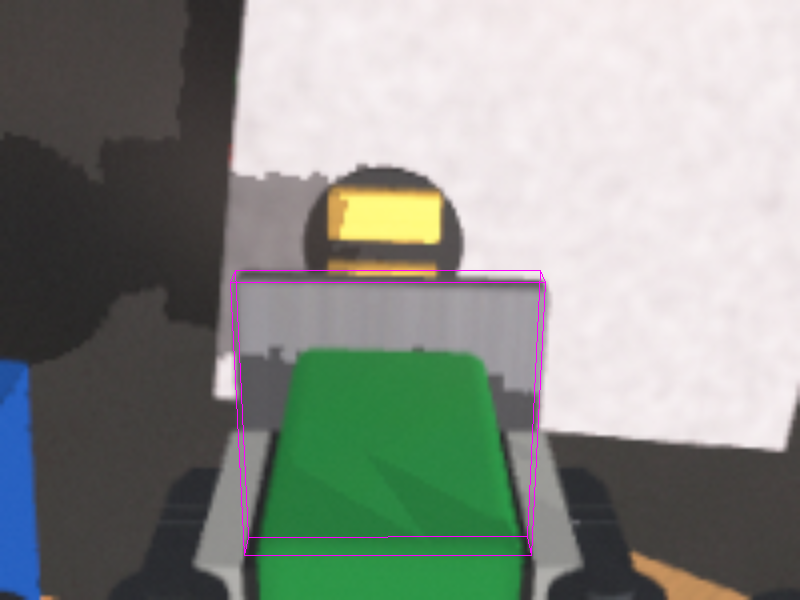

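```bash
python3 -m jog '[[[0.17,0,-0.12],-0.005,1],[[0.17,3.6,-0.12],-0.005,1],[[0.17,4.2,-0.12],-0.005,1],[[0.17,4.6,-0.12],-0.005,1],[[0.17,5.0,-0.12],-0.005,1],[[0.17,5.0,-0.12],-0.005,1]]';python3 - <<'E'
from ov import *
o,_=st()
g=grab_frame("scene"); im=cv2.resize(g["image"][150:200,160:210],None,fx=8,fy=8,interpolation=cv2.INTER_CUBIC)
f=grab_frame("wrist"); w=cv2.resize(f["image"][130:230,206:306],None,fx=4,fy=4)
cv2.imwrite("pics/o8.png",np.hstack([im,w]))
E
```

```text
clock: 14.2
tcp_pos: [0.5775, -0.1391, 0.3271]
orientation: [-1.298, 1.057, -1.058]
contact_force: [-0.5, 0.0, -1.2]
grip_width: 0.0271
t14.20 tcp [ 0.5775 -0.1391  0.3271] F [-0.5  0.  -1.2] M [-0.04  0.03 -0.04] w0.0271
axes cols x,y,z:
 [[ 0.203  0.001  0.979]
 [-0.979 -0.     0.203]
 [ 0.    -1.     0.001]]
```

View pics/o8.png

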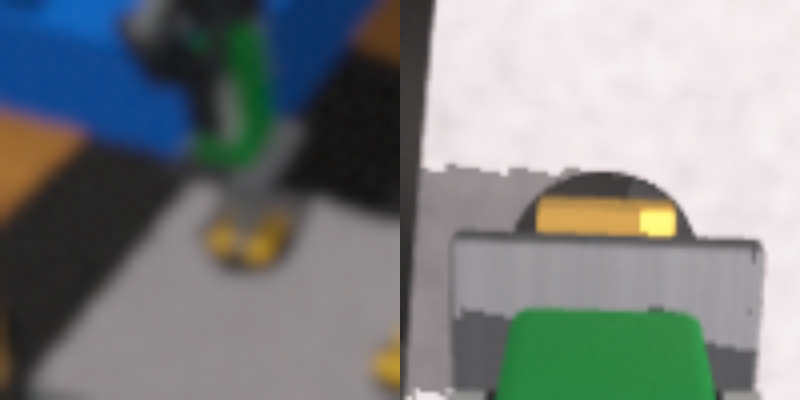

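```bash
python3 -m jog '[[[0,0,0],-0.18,1],[[0,0,0],-0.36,1],[[0,0,0],-0.54,1],[[0,0,0],-0.72,1],[[0,0,0],-0.9,1],[[0,0,0],-1.08,1],[[0,0,0],-1.26,1],[[0,0,0],-1.44,1],[[0,0,0],-1.6,1],[[0,0,0],-1.62,1]]'; python3 - <<'E'
from h import *
st()
E
python3 -m jog '[[[0,-2.5,0],0,1],[[0,-5,0],0,1],[[-8,-9,8],0.165,1],[[-8,-9,8],0.165,1],[[-8,-9,8],0.165,1],[[-8,-9,8],0.165,1]]'
python3 - <<'E'
from h import *
st()
for n in("scene","top","wrist"):
  f=grab_frame(n); cv2.imwrite(f"pics/{n}9.png",f["image"])
  if n=="scene": crop(f["image"],155,160,115,80,6,"s9c")
E
```

```text
clock: 15.55
tcp_pos: [0.5774, -0.1395, 0.3271]
orientation: [-1.562, -0.199, 0.197]
contact_force: [-0.2, 0.3, -0.7]
grip_width: 0.0271
t15.55 tcp [ 0.5774 -0.1395  0.3271] F [-0.2  0.3 -0.7] M [-0.16 -0.03 -0.04] w0.0271
axes cols x,y,z:
 [[ 0.968  0.001 -0.25 ]
 [ 0.25  -0.     0.968]
 [ 0.001 -1.    -0.   ]]
clock: 16.3
tcp_pos: [0.4801, -0.0818, 0.4172]
orientation: [-1.57, -0.069, 0.067]
contact_force: [0.2, 0.2, -2.4]
grip_width: 0.0272
t16.30 tcp [ 0.4801 -0.0818  0.4172] F [ 0.2  0.2 -2.4] M [ 0.   -0.06  0.01] w0.0272
axes cols x,y,z:
 [[ 0.996  0.002 -0.086]
 [ 0.086 -0.     0.996]
 [ 0.002 -1.    -0.   ]]
```

View pics/s9c.png

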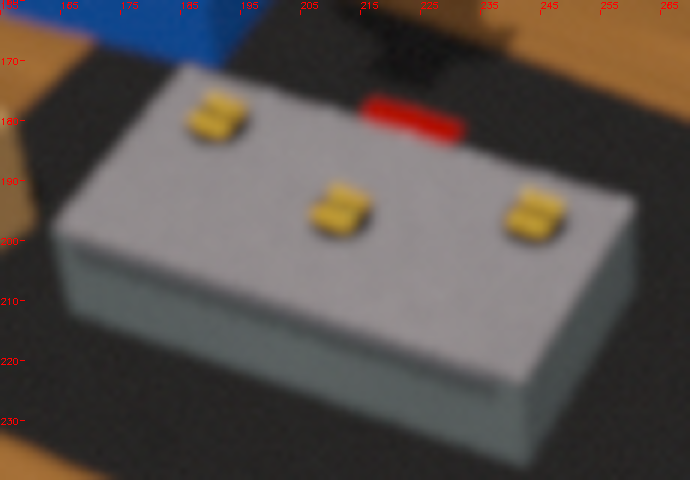

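View pics/wrist9.png

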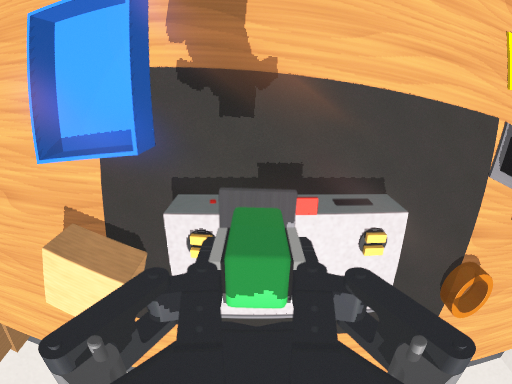

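```bash
python3 - <<'E'
from h import *
f=grab_frame("wrist"); 
for p in((298,198.5),(317,198)): print(planef(f,*p,.073).round(4),planef(f,*p,.068).round(4))
crop(f["image"],160,180,100,60,6,"w9a");crop(f["image"],280,180,130,60,6,"w9b")
E
python3 -m jog '[[[1.9,0,24.1],0,1],[[1.9,0,24.1],0,1],[[1.9,0,24.1],0,1],[[1.9,0,24.1],0,1],[[1.9,12,24.1],0,1],[[1.9,14.4,24.1],0,1],[[1.9,14.4,24.1],0,1]]' 100
```

```text
[ 0.5106 -0.0325  0.073 ] [ 0.5123 -0.0316  0.068 ]
[ 0.5082 -0.0108  0.073 ] [ 0.5099 -0.0096  0.068 ]
clock: 17.38
tcp_pos: [0.4764, 0.1594, 0.2684]
orientation: [-1.572, -0.063, 0.074]
contact_force: [0.2, 0.2, -1.1]
grip_width: 0.0268
```

View pics/w9b.png

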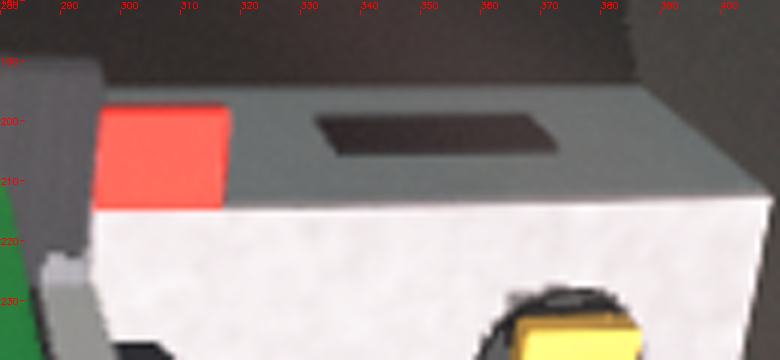

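```bash
python3 -m jog '[[[0,1.8,0],0,1],[[0,2.2,0],0,1],[[0,2.2,0],0,1]]' 20; python3 -m jog '[[[-0.5,0,0],0,1],[[-1,0.05,0],0,1],[[-1.5,0.1,0],0,1],[[-1.9,0.2,0],0,1],[[-1.9,0.2,0],0,1]]' ; python3 - <<'E'
from ov import *
o,_=st()
g=grab_frame("scene"); crop(g["image"],220,110,90,90,6,"s10")
f=grab_frame("wrist"); cv2.imwrite("pics/w10.png",f["image"])
E
```

```text
clock: 17.75
tcp_pos: [0.4781, 0.16, 0.2506]
orientation: [-1.57, -0.068, 0.069]
contact_force: [-0.2, 0.8, -1.3]
grip_width: 0.0268
clock: 18.38
tcp_pos: [0.4597, 0.1587, 0.2498]
orientation: [-1.569, -0.072, 0.066]
contact_force: [3.3, -1.0, 5.8]
grip_width: 0.0271
t18.38 tcp [0.4597 0.1587 0.2498] F [ 3.3 -1.   5.8] M [-0.23 -0.93 -0.02] w0.0271
axes cols x,y,z:
 [[ 0.996  0.004 -0.088]
 [ 0.088  0.001  0.996]
 [ 0.004 -1.     0.001]]
```

View pics/s10.png

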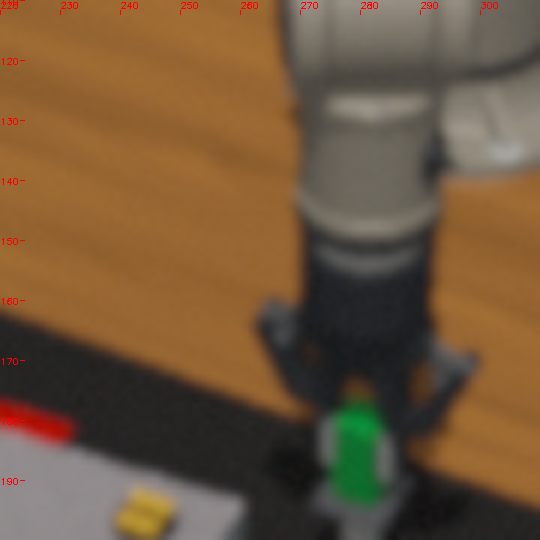

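View pics/w10.png

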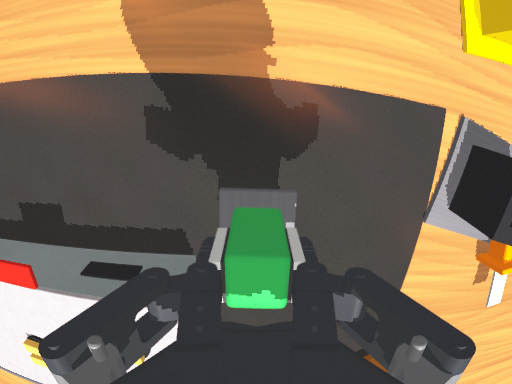

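```bash
python3 -m jog '[[[0,0.25,0],0,1],[[-0.5,0.25,0],0,1],[[-1,0.3,0],0,1],[[-1.5,0.35,0],0,1],[[-2,0.45,0],0,1]]' 20; python3 - <<'E'
from ov import *
o,_=st()
f=grab_frame("wrist"); cv2.imwrite("pics/w11.png",f["image"])
E
```

```text
clock: 19.1
tcp_pos: [0.4433, 0.1575, 0.2482]
orientation: [-1.566, -0.079, 0.057]
contact_force: [5.2, -4.8, 30.7]
grip_width: 0.0273
t19.10 tcp [0.4433 0.1575 0.2482] F [ 5.2 -4.8 30.7] M [-1.37 -2.29 -0.08] w0.0273
axes cols x,y,z:
 [[ 0.996  0.013 -0.087]
 [ 0.087  0.005  0.996]
 [ 0.014 -1.     0.003]]
```

View pics/w11.png

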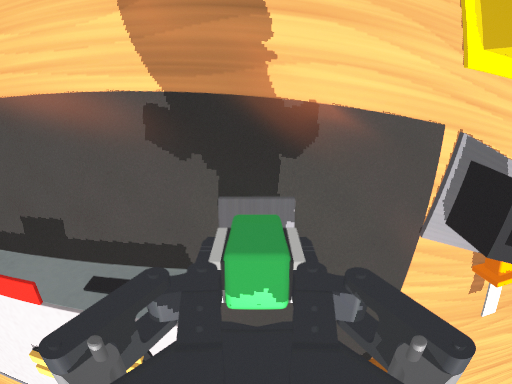

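```bash
python3 -m jog '[[[-0.5,0.15,0],0,1],[[-1,0.3,0],0,1],[[-1.5,0.45,0],0,1],[[-2,0.65,0],0,1],[[-2,0.8,0],0,1]]' 20; python3 - <<'E'
from ov import *
o,_=st()
f=grab_frame("wrist"); cv2.imwrite("pics/w12.png",f["image"][130:350,150:370])
E
```

```text
clock: 19.77
tcp_pos: [0.4203, 0.1558, 0.2396]
orientation: [-1.568, -0.073, 0.065]
contact_force: [-10.5, -4.9, 55.6]
grip_width: 0.0271
t19.77 tcp [0.4203 0.1558 0.2396] F [-10.5  -4.9  55.6] M [-1.19  1.11 -0.13] w0.0271
axes cols x,y,z:
 [[ 0.996  0.005 -0.088]
 [ 0.088  0.002  0.996]
 [ 0.005 -1.     0.001]]
```

View pics/w12.png

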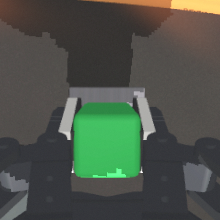

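```bash
python3 -m jog '[[[0,-2.5,0],0,1],[[0,-5,0],0,1]]' 60; python3 - <<'E'
from ov import *
o,_=st()
f=grab_frame("wrist"); H,G,B,_=tool(o); big=cv2.resize(f["image"][150:350,190:330],None,fx=4,fy=4)[:600]
for S,c in((H,(0,0,255)),(G,(255,0,255))): draw(big,proj(f,S,True),190,150,4,c)
cv2.imwrite("pics/o13.png",big)
g=grab_frame("scene"); im=cv2.resize(g["image"][140:210,250:330],None,fx=8,fy=8,interpolation=cv2.INTER_CUBIC)
for S,c in((B,(0,0,255)),(G,(255,0,255))): draw(im,proj(g,S),250,140,8,c)
cv2.imwrite("pics/s13.png",im)
E
```

```text
clock: 20.08
tcp_pos: [0.4179, 0.1548, 0.2864]
orientation: [-1.57, -0.067, 0.071]
contact_force: [0.5, 0.2, -1.6]
grip_width: 0.027
t20.07 tcp [0.4179 0.1548 0.2864] F [ 0.5  0.2 -1.6] M [-0.03 -0.    0.04] w0.0270
axes cols x,y,z:
 [[ 0.996 -0.003 -0.088]
 [ 0.088 -0.001  0.996]
 [-0.003 -1.    -0.001]]
```

View pics/o13.png

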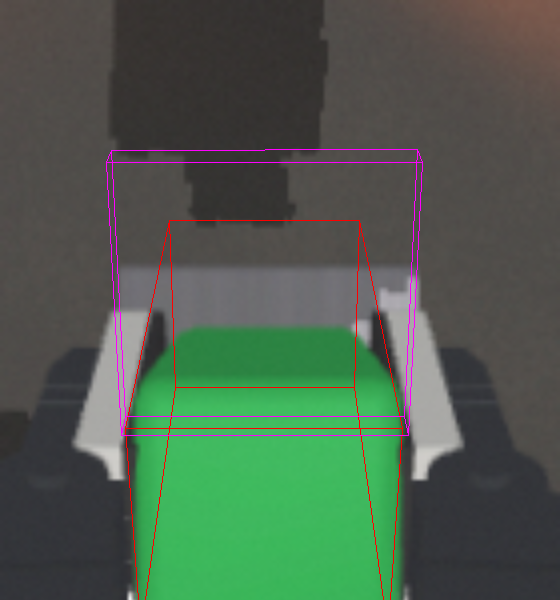

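View pics/s13.png

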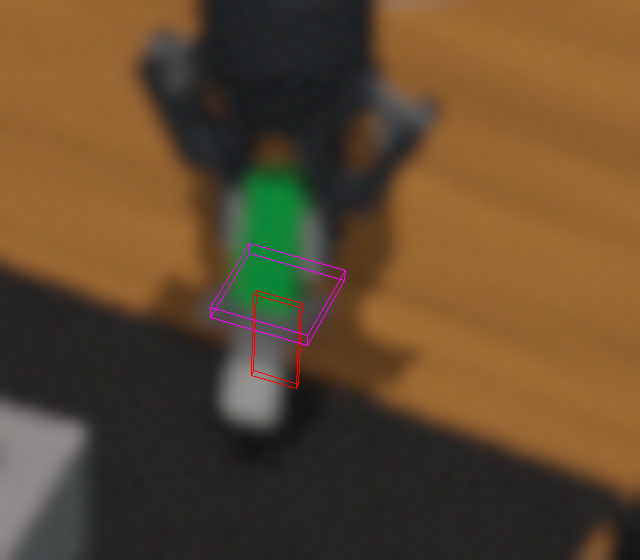

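```bash
cat > tilt.py <<'E'
from ov import *
from scipy.optimize import least_squares
def pts(o,phi,a,b):
    # a: offset of handle centre along tcp x, b: along tcp y ; tool axis tilted: blade toward +x
    M=R.from_rotvec(o["orientation"]).as_matrix(); t=o["tcp_pos"]
    def L(s,n,w=0): # s along tool from handle centre to tip, n normal (+x side), w width
        x=a+s*np.sin(phi)+n*np.cos(phi); y=b+s*np.cos(phi)-n*np.sin(phi)
        return t+M@np.array([x,y,w])
    return L
E
python3 - <<'E'
from tilt import *
o=get_obs(); f=grab_frame("wrist"); g=grab_frame("scene")
cv2.imwrite("pics/w14.png",cv2.resize(f["image"][190:350,190:330],None,fx=4,fy=4)[:600])
def res(p):
    L=pts(o,*p)
    return [proj(f,L(.030,-.023),True)[0,1]-217, proj(f,L(.03,-.014),True)[0,1]-231.7, proj(f,L(-.03,-.014),True)[0,1]-246.5, *(proj(g,L(.086,0))[0]-[281.5,193.3])]
r=least_squares(res,[.5,0,.164]); print(r.x,r.fun.round(1)); L=pts(o,*r.x); print("tip",L(.086,0),"rel tcp",L(.086,0)-o["tcp_pos"],"pivot ctr",L(0,0)-o["tcp_pos"])
E
```

```text
[0.34300218 0.00763556 0.16370371] [ 0.1 -0.2  0.  -0.9 -0.2]
tip [0.45595286 0.15876702 0.04317311] rel tcp [ 0.03698644  0.0035319  -0.24460436] pivot ctr [ 0.00798716  0.00088087 -0.16368456]
```

View pics/w14.png

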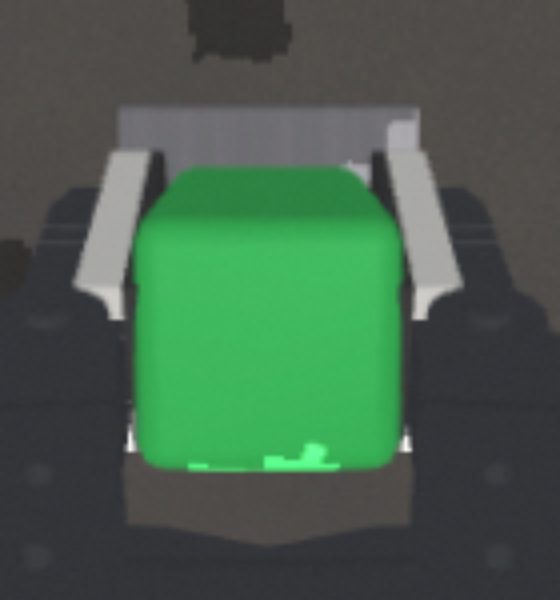

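Dragging the tip on the bench tilted the tool about 0.34 rad in the grip. The fit is consistent across both cameras to within 1 px. Now I bring the blade under the tab.

```bash
python3 -m jog '[[[2,0,-20.1],0,1],[[2,0,-20.1],0,1],[[2,0,-20.1],0,1],[[2,0,-20.1],0,1],[[2,0.8,-20.1],0,1],[[2,0.8,-20.1],0,1]]' 120; python3 - <<'E'
from tilt import *
o,_=st(); g=grab_frame("scene"); f=grab_frame("wrist"); L=pts(o,.343,.0076,.1637)
cv2.imwrite("pics/w15.png",f["image"])
im=cv2.resize(g["image"][140:210,190:270],None,fx=8,fy=8,interpolation=cv2.INTER_CUBIC)
for w in(-.011,.011):
  for s in(.036,.086):
    for (a,b) in proj(g,L(s,0,w)): cv2.circle(im,(int((a-190)*8),int((b-140)*8)),3,(0,0,255),-1)
cv2.imwrite("pics/s15.png",im)
E
```

```text
clock: 21.02
tcp_pos: [0.4557, -0.0417, 0.2768]
orientation: [-1.569, -0.069, 0.074]
contact_force: [0.1, 0.7, -1.0]
grip_width: 0.0269
t21.02 tcp [ 0.4557 -0.0417  0.2768] F [ 0.1  0.7 -1. ] M [-0.01  0.04 -0.04] w0.0269
axes cols x,y,z:
 [[ 0.996 -0.003 -0.091]
 [ 0.091  0.001  0.996]
 [-0.003 -1.     0.001]]
```

View pics/s15.png

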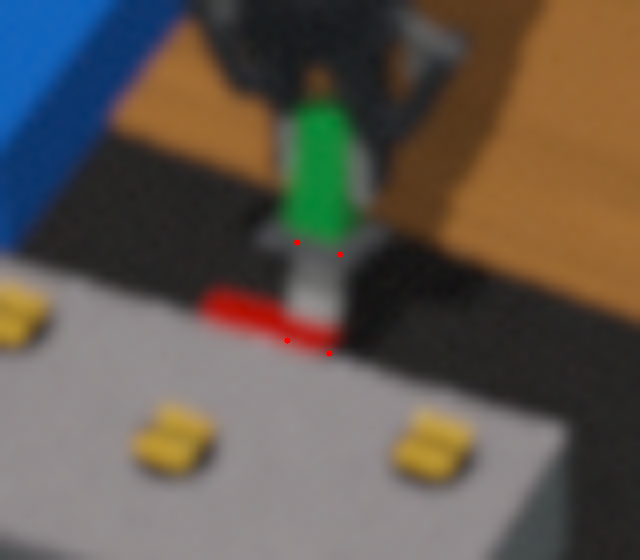

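View pics/w15.png

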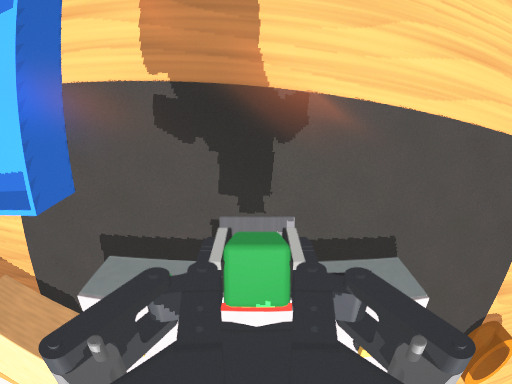

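```bash
python3 -m jog '[[[1,0,0],0,1],[[2,0,0],0,1],[[2.6,0,0],0,1],[[3,0,0],0,1],[[3,0,0],0,1]]' 120; python3 - <<'E'
from tilt import *
o,_=st(); g=grab_frame("scene"); 
im=cv2.resize(g["image"][140:210,190:270],None,fx=8,fy=8,interpolation=cv2.INTER_CUBIC)
cv2.imwrite("pics/s16.png",im)
E
```

```text
clock: 21.75
tcp_pos: [0.4861, -0.0409, 0.2779]
orientation: [-1.57, -0.068, 0.07]
contact_force: [-1.0, 0.5, -2.3]
grip_width: 0.0265
t21.75 tcp [ 0.4861 -0.0409  0.2779] F [-1.   0.5 -2.3] M [ 0.01  0.28 -0.06] w0.0265
axes cols x,y,z:
 [[ 0.996 -0.001 -0.088]
 [ 0.088  0.     0.996]
 [-0.001 -1.     0.   ]]
```

View pics/s16.png

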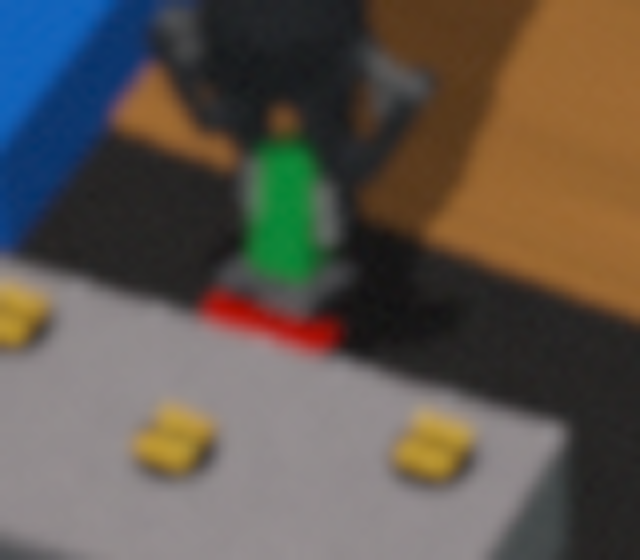

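```bash
python3 -m jog '[[[0.2,-0.3,0],0,1],[[0.2,-0.8,0],0,1],[[0.2,-1.4,0],0,1],[[0.2,-2,0],0,1],[[0.2,-2,0],0,1]]' 120; python3 - <<'E'
from tilt import *
o,_=st(); g=grab_frame("scene"); 
im=cv2.resize(g["image"][130:230,150:270],None,fx=6,fy=6,interpolation=cv2.INTER_CUBIC)
cv2.imwrite("pics/s17.png",im)
E
```

```text
clock: 22.42
tcp_pos: [0.4876, -0.0408, 0.2987]
orientation: [-1.57, -0.068, 0.07]
contact_force: [-6.8, 0.8, -0.2]
grip_width: 0.0269
t22.43 tcp [ 0.4876 -0.0408  0.2987] F [-6.8  0.8 -0.2] M [0.01 1.83 0.02] w0.0269
axes cols x,y,z:
 [[ 0.996 -0.002 -0.088]
 [ 0.088 -0.     0.996]
 [-0.002 -1.     0.   ]]
```

View pics/s17.png

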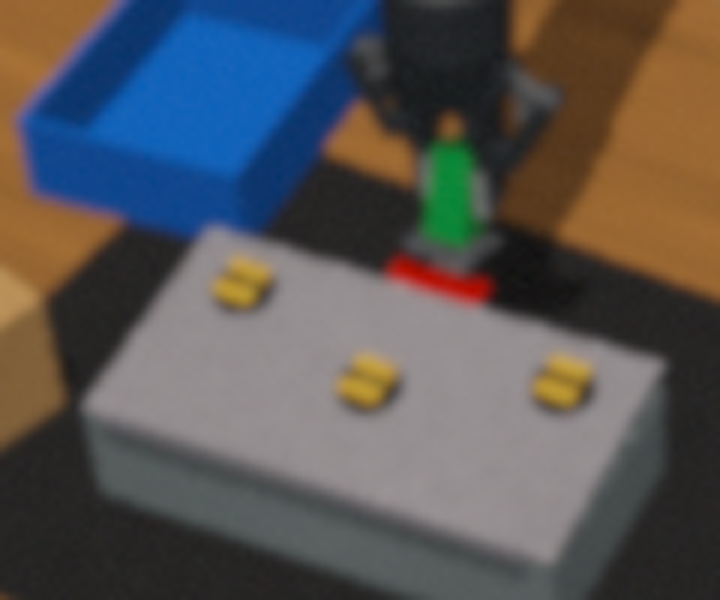

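```bash
python3 -m jog '[[[0,-0.6,0],0,1],[[0.1,-1.2,0],0,1],[[0.1,-1.8,0],0,1],[[0.2,-2.4,0],0,1],[[0.3,-3,0],0,1],[[0.4,-3.6,0],0,1],[[0.5,-4.2,0],0,1],[[0.5,-4.2,0],0,1]]' 120; python3 - <<'E'
from tilt import *
o,_=st(); g=grab_frame("scene"); 
im=cv2.resize(g["image"][130:230,150:270],None,fx=6,fy=6,interpolation=cv2.INTER_CUBIC)
cv2.imwrite("pics/s18.png",im)
E
```

```text
clock: 23.48
tcp_pos: [0.4935, -0.0403, 0.3409]
orientation: [-1.57, -0.07, 0.068]
contact_force: [-2.9, -0.6, -1.5]
grip_width: 0.0272
t23.48 tcp [ 0.4935 -0.0403  0.3409] F [-2.9 -0.6 -1.5] M [-0.03  0.8   0.04] w0.0272
axes cols x,y,z:
 [[ 0.996  0.001 -0.088]
 [ 0.088  0.     0.996]
 [ 0.001 -1.    -0.   ]]
```

View pics/s18.png

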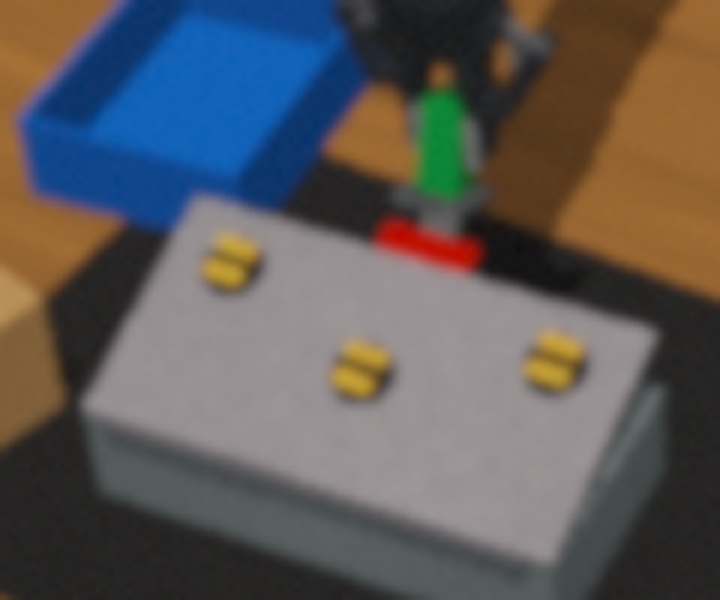

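```bash
cat > cov.py <<'E'
from tilt import *
from scipy.optimize import minimize_scalar
yaw=.0868; C=np.array([.607,-.0325,0]); ex=np.array([np.cos(yaw),np.sin(yaw),0]); ey=np.array([-np.sin(yaw),np.cos(yaw),0]); ez=np.array([0,0,1.])
def cp(r,y,h,th): # r distance from hinge toward front, h above cover bottom plane
    return C+.075*ex+.068*ez + y*ey + r*(-np.cos(th)*ex+np.sin(th)*ez)+h*(np.sin(th)*ex+np.cos(th)*ez)
S=[(.115,.1045,.015),(.075,0,.015),(.115,-.1045,.015)]
def est(g,px):
    def e(th,off): return (np.vstack([proj(g,cp(*s,th))[0] for s in S])-px-off)
    z=0
    return minimize_scalar(lambda t:(e(t,0)**2).sum(),bounds=(-.1,2),method="bounded")
E
python3 - <<'E'
from cov import *
g=grab_frame("scene")
for px in ([(244.2,196.2),(211.8,195.3),(191.2,179.5)],[(243.8,193.5),(211.2,193.7),(190.5,177.2)],[(242.3,190.2),(210.2,191.7),(188.5,173.7)]):
  r=est(g,np.array(px)); print(r.x,r.fun)
E
```

```text
-0.08096335390834279 0.7836900219902873
0.039168025953516684 0.6625594493961664
0.24677413636167161 1.2332748649511387
```

```bash
python3 -m jog '[[[0.4,-1,0],0,1],[[0.8,-2,0],0,1],[[1.2,-3,0],0,1],[[1.8,-4,0],0,1],[[2.4,-5,0],0,1],[[3.6,-6.2,0],0,1],[[4.8,-7.4,0],0,1],[[6,-8.6,0],0,1],[[7.3,-9.6,0],0,1],[[7.5,-9.7,0],0,1]]' 120; python3 - <<'E'
from tilt import *
o,_=st(); g=grab_frame("scene"); 
im=cv2.resize(g["image"][100:230,140:280],None,fx=5,fy=5,interpolation=cv2.INTER_CUBIC)[:600]
cv2.imwrite("pics/s19.png",im)
E
```

```text
clock: 24.82
tcp_pos: [0.5692, -0.0335, 0.4386]
orientation: [-1.57, -0.072, 0.067]
contact_force: [-0.9, 0.3, -1.8]
grip_width: 0.0269
t24.82 tcp [ 0.5692 -0.0335  0.4386] F [-0.9  0.3 -1.8] M [-0.01  0.22  0.02] w0.0269
axes cols x,y,z:
 [[ 0.996  0.003 -0.088]
 [ 0.088  0.     0.996]
 [ 0.003 -1.    -0.   ]]
```

View pics/s19.png

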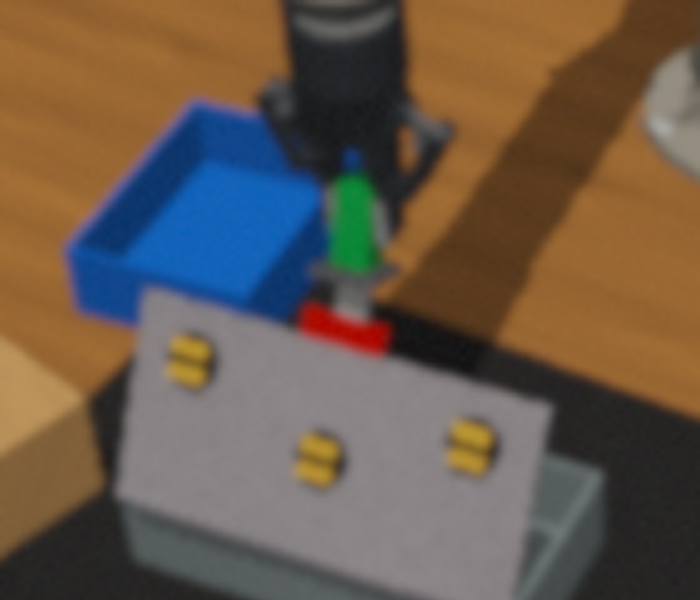

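```bash
python3 -m jog '[[[1.5,-0.6,0],0,1],[[3,-1,0],0,1],[[4.5,-1,0],0,1],[[6,-1,0],0,1],[[7.5,-1,0],0,1],[[9,-1,0],0,1],[[10.2,-1,0],0,1],[[10.7,-1,0],0,1],[[10.7,-1,0],0,1]]' 120; python3 - <<'E'
from tilt import *
o,_=st(); g=grab_frame("scene"); 
im=cv2.resize(g["image"][90:230,140:280],None,fx=5,fy=5,interpolation=cv2.INTER_CUBIC)[:600]
cv2.imwrite("pics/s20.png",im)
E
```

```text
clock: 26.0
tcp_pos: [0.6751, -0.0241, 0.4472]
orientation: [-1.57, -0.07, 0.068]
contact_force: [-1.5, -0.5, -1.7]
grip_width: 0.0268
t26.00 tcp [ 0.6751 -0.0241  0.4472] F [-1.5 -0.5 -1.7] M [ 0.03  0.02 -0.01] w0.0268
axes cols x,y,z:
 [[ 0.996  0.001 -0.088]
 [ 0.088  0.     0.996]
 [ 0.001 -1.     0.   ]]
```

View pics/s20.png

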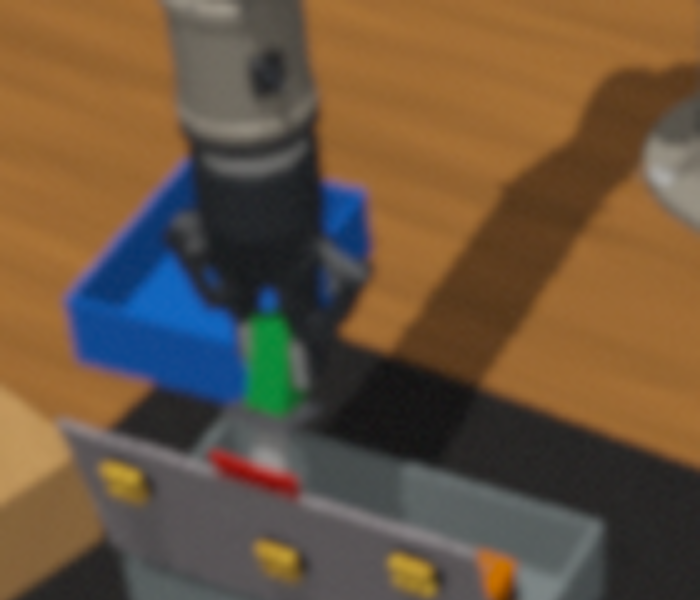

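```bash
python3 -m jog '[[[-5,-1,0],0,1],[[-10,-1,0],0,1],[[-15,0,5],0,1],[[-24.3,6,42.1],0.265,1],[[-24.3,6,42.1],0.265,1],[[-24.3,6,42.1],0.265,1],[[-24.3,6,42.1],0.265,1],[[-24.3,6,42.1],0.265,1],[[-24.3,6,42.1],0.265,1],[[-24.3,6,42.1],0.265,1]]' 120; python3 -m jog '[[[0,0,0],0,1],[[0,0,0],0,1]]'; python3 - <<'E'
from tilt import *
o,_=st()
for n in("scene","top","wrist"):
  f=grab_frame(n); cv2.imwrite(f"pics/{n}21.png",f["image"])
E
```

```text
clock: 27.3
tcp_pos: [0.393, 0.3774, 0.3877]
orientation: [-1.563, 0.135, -0.135]
contact_force: [1.0, -0.1, -1.3]
grip_width: 0.027
clock: 27.55
tcp_pos: [0.396, 0.3729, 0.3876]
orientation: [-1.566, 0.139, -0.141]
contact_force: [0.3, 0.1, -1.8]
grip_width: 0.0268
t27.55 tcp [0.396  0.3729 0.3876] F [ 0.3  0.1 -1.8] M [0.02 0.04 0.03] w0.0268
axes cols x,y,z:
 [[ 0.984  0.001  0.177]
 [-0.177  0.     0.984]
 [ 0.001 -1.     0.   ]]
```

View pics/scene21.png

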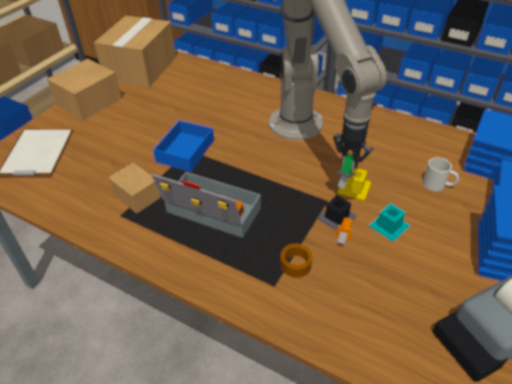

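View pics/wrist21.png

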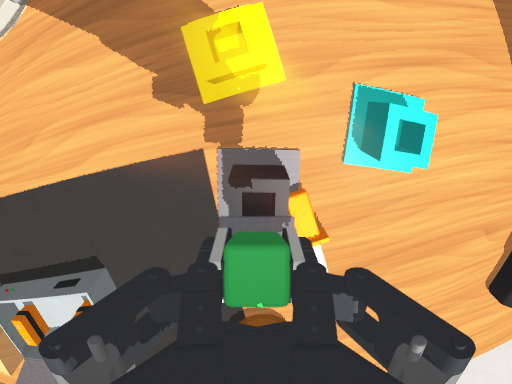

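View pics/top21.png

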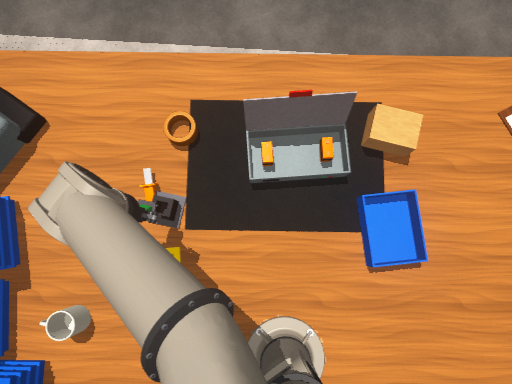

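```bash
python3 - <<'E'
from tilt import *
f=grab_frame("wrist"); crop(f["image"],205,140,110,110,5,"w22"); g=grab_frame("scene"); crop(g["image"],300,130,90,100,6,"s22")
E
```

```text
(no output)
```

View pics/w22.png

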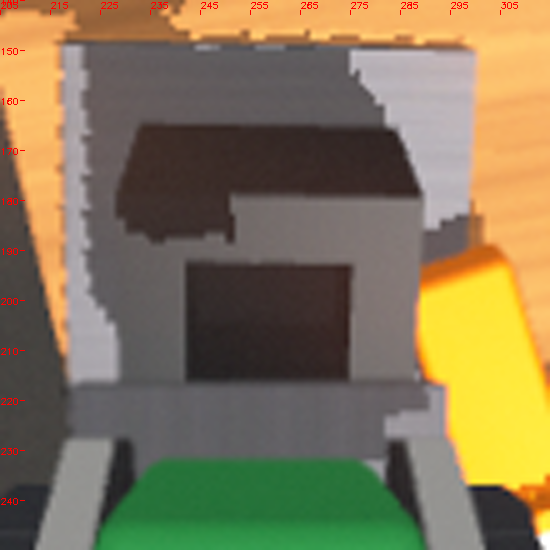

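View pics/s22.png

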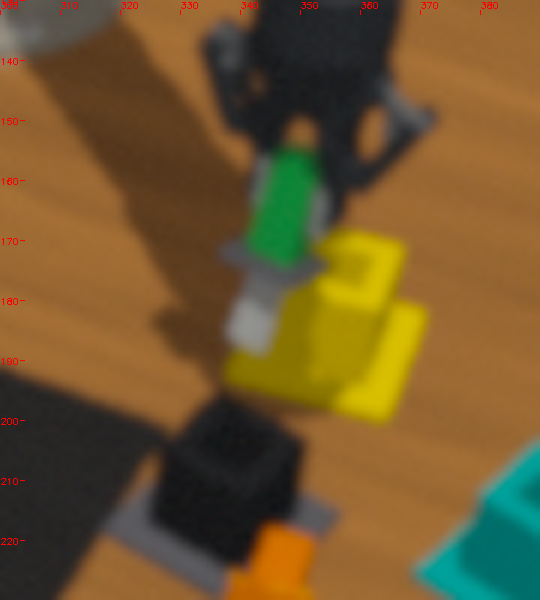

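```bash
python3 - <<'E'
from tilt import *
f=grab_frame("wrist"); o=get_obs(); M=R.from_rotvec(o["orientation"]).as_matrix()
a=planef(f,242.2,192.6,.07);b=planef(f,275.6,192.6,.07);e=planef(f,289,179,.07)
print(a.round(4),b.round(4),np.linalg.norm(b-a),np.arctan2(*(b-a)[:2]),e.round(4))
m=(a+b)/2; x=M[:,0]; print("well ctr",(m+.017*x).round(4), "rel tcp in tool xz",(M.T@(m+.017*x-o["tcp_pos"])).round(4))
L=pts(o,.343,.0076,.1637);print("tip",L(.086,0).round(4))
E
```

```text
[0.4121 0.3553 0.07  ] [0.4182 0.3888 0.07  ] 0.03402945201163414 0.17940678244806296 [0.4064 0.4044 0.07  ]
well ctr [0.4319 0.369  0.07  ] rel tcp in tool xz [0.036  0.3175 0.0024]
tip [0.432  0.3666 0.1428]
```

```bash
python3 -m jog '[[[0,4,0.24],0,1],[[0,7,0.24],0,1],[[0,9,0.24],0,1],[[0,10.3,0.24],0,1],[[0,10.3,0.24],0,1]]' 120; python3 -m jog '[[[0.8,0,0],0,1],[[1.6,0,0],0,1],[[2.2,0,0],0,1],[[2.8,0,0],0,1],[[3.4,0,0],0,1],[[3.4,0,0],0,1]]' 20; python3 - <<'E'
from tilt import *
o,_=st()
f=grab_frame("wrist"); crop(f["image"],190,140,140,190,3,"w23")
g=grab_frame("scene"); crop(g["image"],300,130,90,100,6,"s23")
E
```

```text
clock: 28.48
tcp_pos: [0.3959, 0.3758, 0.2837]
orientation: [-1.567, 0.14, -0.138]
contact_force: [-0.7, -0.8, -1.4]
grip_width: 0.0265
clock: 29.22
tcp_pos: [0.4273, 0.3716, 0.2843]
orientation: [-1.565, 0.141, -0.134]
contact_force: [-7.6, 3.7, -0.4]
grip_width: 0.0267
t29.23 tcp [0.4273 0.3716 0.2843] F [-7.6  3.7 -0.4] M [ 0.97  2.19 -0.02] w0.0267
axes cols x,y,z:
 [[ 0.985 -0.004  0.174]
 [-0.174  0.002  0.985]
 [-0.004 -1.     0.001]]
```

View pics/w23.png

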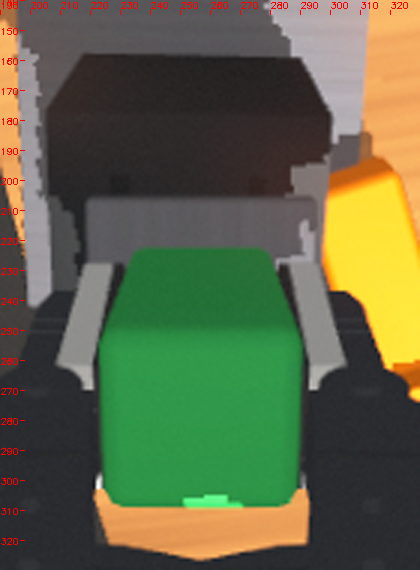

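View pics/s23.png

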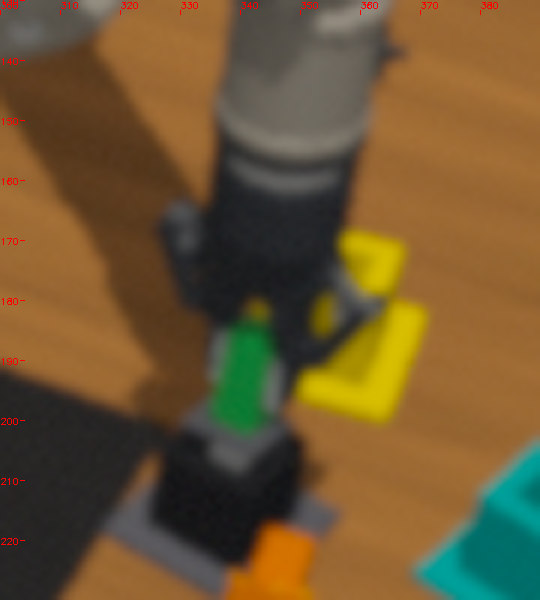

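```bash
python3 -m jog '[[[0.5,0.1,0],0,1],[[1.0,0.1,0],0,1],[[1.5,0.2,0],0,1],[[2.0,0.2,0],0,1],[[2.2,0.2,0],0,1],[[2.2,0.2,0],0,1],[[0.9,0.2,0],0,1],[[0.7,0.2,0],0,1],[[0.7,0.2,0],0,1]]' 20; python3 - <<'E'
from tilt import *
o,_=st()
f=grab_frame("wrist"); crop(f["image"],190,140,140,190,3,"w24")
g=grab_frame("scene"); crop(g["image"],300,130,90,100,6,"s24")
E
```

```text
clock: 30.45
tcp_pos: [0.4368, 0.3686, 0.2825]
orientation: [-1.566, 0.138, -0.14]
contact_force: [0.0, -0.6, -0.7]
grip_width: 0.0265
t30.45 tcp [0.4368 0.3686 0.2825] F [ 0.  -0.6 -0.7] M [ 0.02  0.05 -0.02] w0.0265
axes cols x,y,z:
 [[ 0.984  0.001  0.176]
 [-0.176  0.     0.984]
 [ 0.001 -1.     0.   ]]
```

View pics/w24.png

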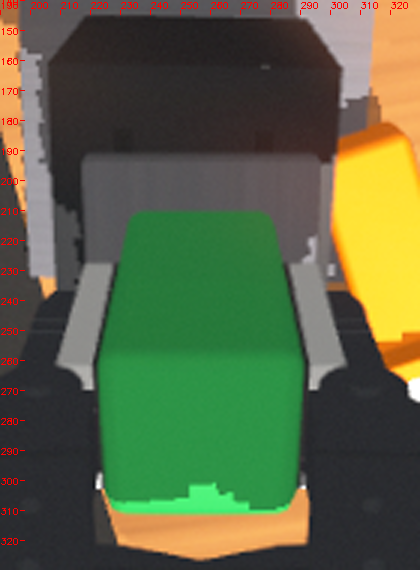

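View pics/s24.png

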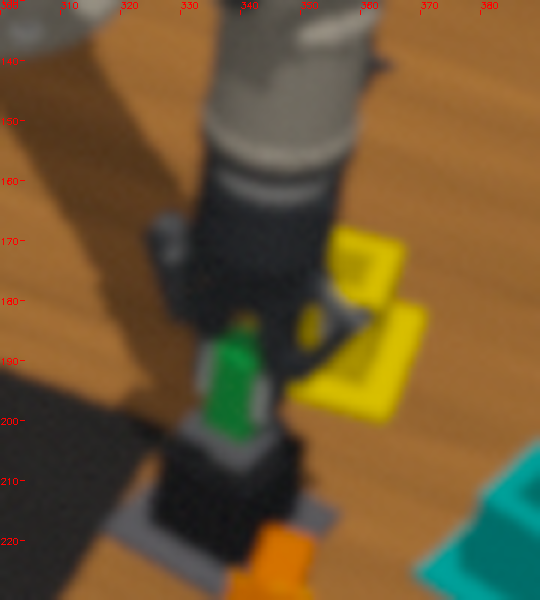

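```bash
python3 -m jog '[[[-0.3,0.8,0],0,1],[[-0.3,1.35,0],0,1],[[-0.3,1.35,0],0,1]]' 20; python3 - <<'E'
from tilt import *
st()
E
python3 -m jog '[[[0,0,0],0,-1],[[0,0,0],0,-1],[[0,0,0],0,-1],[[0,0,0],0,-1],[[0,-4,0],0,-1],[[0,-8,0],0,-1],[[0,-12,0],0,-1],[[0,-12,0],0,-1]]' 20; python3 - <<'E'
from tilt import *
o,_=st()
f=grab_frame("wrist"); cv2.imwrite("pics/w25.png",f["image"])
g=grab_frame("scene"); crop(g["image"],300,130,90,100,6,"s25")
t=grab_frame("top"); crop(t["image"],235,90,220,190,3,"t25")
E
```

```text
clock: 30.92
tcp_pos: [0.4331, 0.3692, 0.268]
orientation: [-1.567, 0.139, -0.138]
contact_force: [0.2, 0.5, -0.8]
grip_width: 0.0268
t30.93 tcp [0.4331 0.3692 0.268 ] F [ 0.2  0.5 -0.8] M [-0.    0.   -0.02] w0.0268
axes cols x,y,z:
 [[ 0.984 -0.001  0.176]
 [-0.176 -0.001  0.984]
 [-0.001 -1.    -0.001]]
clock: 31.92
tcp_pos: [0.4339, 0.3702, 0.3923]
orientation: [-1.561, 0.135, -0.143]
contact_force: [-1.0, -0.8, 0.1]
grip_width: 0.0851
t31.93 tcp [0.4339 0.3702 0.3923] F [-1.  -0.8  0.1] M [ 0.03  0.07 -0.05] w0.0851
axes cols x,y,z:
 [[ 0.984  0.005  0.176]
 [-0.176  0.005  0.984]
 [ 0.004 -1.     0.005]]
```

View pics/w25.png

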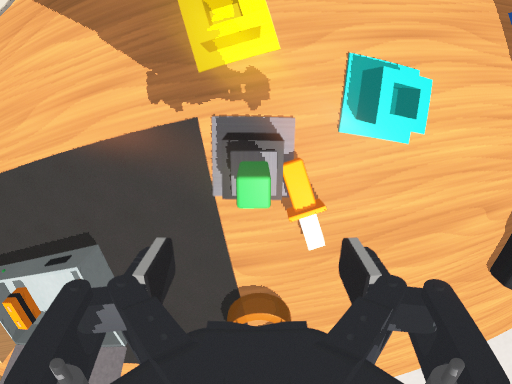

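View pics/s25.png

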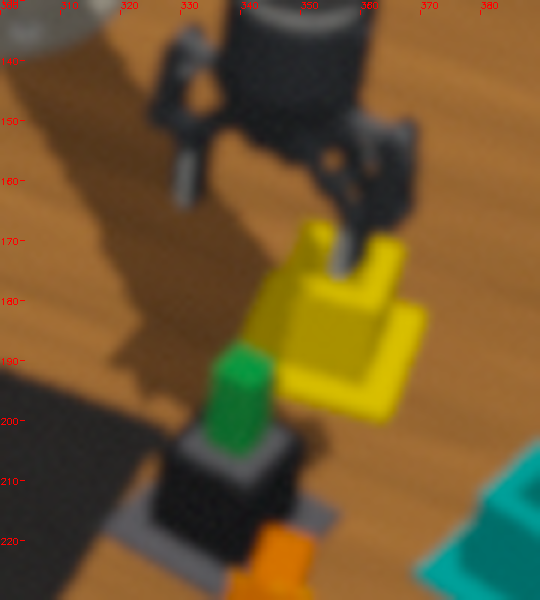

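View pics/t25.png

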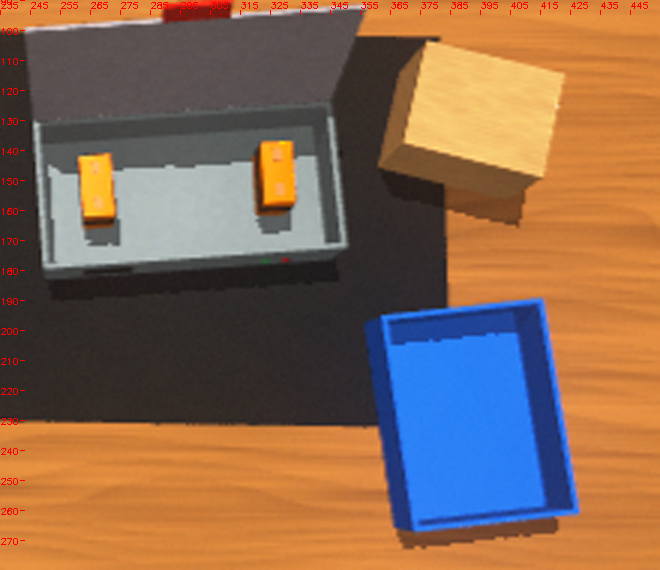

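```bash
python3 - <<'E'
from m0 import *
print("----")
S=lambda l:[(235+a/3,90+b/3) for a,b in l]
print("packL");pl=rectfit(S([(78,157),(112,154),(116,221),(83,225)]),.061,.064,.032)
print("packR");rectfit(S([(259,143),(292,141),(295,206),(262,207)]),.061,.064,.032)
print("bin");rectfit(S([(382,317),(542,299),(577,512),(413,530)]),.065,.21,.16)
w=grab_frame("wrist"); o=get_obs()
c=w["image"]; crop(c,205,110,110,110,5,"w26")
for p in((237,207),(270,207),(270,163),(238,163)): print(planef(w,*p,.136).round(4))
E
```

```text
cover
ctr [ 0.6028 -0.0324  0.0827] resid mm [ 1.1  0.3  1.2 -0.1 -1.1 -1.  -1.2  0.8]
foot
ctr [ 0.4277  0.367  -0.179 ] resid mm [-0.5  0.6 -0.3 -0.7  0.3 -0.3  0.5  0.3]
handle
ctr [ 0.4291  0.3628 -0.1258] resid mm [ 0.1  1.1  0.1 -1.2 -0.2  0.4 -0.1 -0.4]
bin
ctr [ 0.388  -0.3558  0.1209] resid mm [ 0.6 -0.8  1.1  0.9 -1.   0.  -0.6 -0.1]
L [0.557  0.0692 0.074 ] 0.8 z.083: [0.5549 0.0696 0.083 ] box xy -0.0394 0.1056
M [ 0.6063 -0.0325  0.0736] 0.5 z.083: [ 0.6037 -0.0312  0.083 ] box xy 0.001 0.0011
R [ 0.5751 -0.1405  0.0749] 1.5 z.083: [ 0.5728 -0.138   0.083 ] box xy -0.0386 -0.1028
tab [ 0.5071 -0.0404  0.068 ] -0.096 -0.0001
carton [ 0.67383023 -0.30927637  0.09      ] tape [0.67565538 0.32792985 0.048     ]
----
packL
ctr [0.5974 0.0587 0.0854] resid mm [-2.3 -1.1 -3.1  1.2  1.8  0.4  3.6 -0.5]
packR
ctr [ 0.6154 -0.1211  0.0399] resid mm [-0.6 -0.5 -1.8  0.7  1.1  0.3  1.3 -0.6]
bin
ctr [ 0.3796 -0.3125  0.1214] resid mm [ 2.1  1.2  1.3 -0.4 -1.7 -1.4 -1.7  0.5]
[0.4388 0.3518 0.136 ]
[0.4434 0.3777 0.136 ]
[0.4081 0.3836 0.136 ]
[0.4038 0.3596 0.136 ]
```

View pics/w26.png

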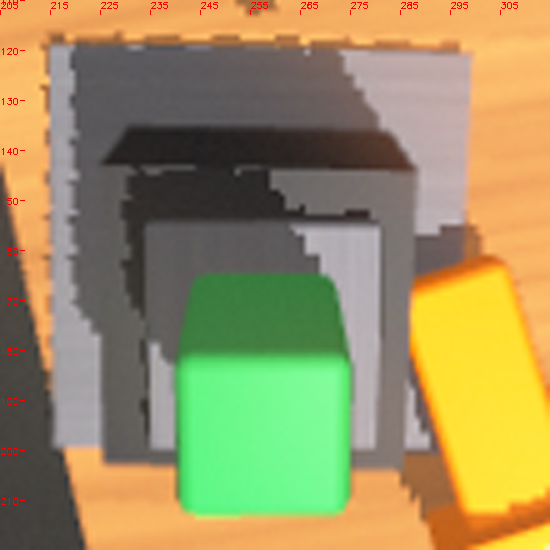

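```bash
python3 -m jog '[[[21.8,0,-27.7],-0.26,-0.4],[[21.8,0,-27.7],-0.26,-0.4],[[21.8,0,-27.7],-0.26,-0.4],[[21.8,0,-27.7],-0.26,-0.4],[[21.8,0,-27.7],-0.26,-0.4],[[21.8,0,-27.7],-0.26,-0.4],[[21.8,0,-27.7],-0.26,-0.4],[[21.8,0,-27.7],-0.26,-0.4]]' 60; python3 - <<'E'
from h import *
o,_=st()
f=grab_frame("wrist"); cv2.imwrite("pics/w27.png",f["image"]); print(proj(f,[[.600,.0585,.061],[.618,-.122,.061]],True))
E
```

```text
clock: 33.22
tcp_pos: [0.5988, 0.059, 0.3878]
orientation: [-1.569, -0.064, 0.067]
contact_force: [-1.0, 1.1, 0.5]
grip_width: 0.0598
t33.23 tcp [0.5988 0.059  0.3878] F [-1.   1.1  0.5] M [0.02 0.03 0.05] w0.0598
axes cols x,y,z:
 [[ 0.996 -0.002 -0.084]
 [ 0.084  0.001  0.996]
 [-0.002 -1.     0.001]]
[[255.41609033 173.960878  ]
 [ 97.14057311 177.78288158]]
```

View pics/w27.png

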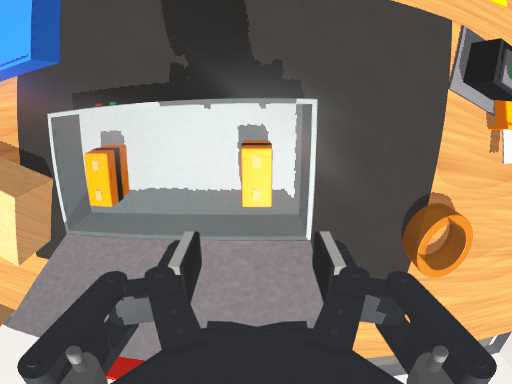

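```bash
python3 -m jog '[[[0.3,5,0.12],0,-0.4],[[0.3,11,0.12],0,-0.4],[[0.3,16,0.12],0,-0.4],[[0.3,19.2,0.12],0,-0.4],[[0.3,19.2,0.12],0,-0.4],[[0.3,19.2,0.12],0,1],[[0.3,19.2,0.12],0,1],[[0.3,19.2,0.12],0,1],[[0.3,19.2,0.12],0,1]]' 60; python3 - <<'E'
from h import *
o,_=st()
E
python3 -m jog '[[[0,-4,0],0,1],[[0,-10,0],0,1],[[0,-15,0],0,1],[[0,-19,0],0,1],[[0,-19,0],0,1]]' 60;python3 - <<'E'
from h import *
o,_=st()
f=grab_frame("wrist"); cv2.imwrite("pics/w28.png",f["image"])
t=grab_frame("top"); crop(t["image"],235,90,220,190,3,"t28")
E
```

```text
clock: 34.4
tcp_pos: [0.602, 0.0605, 0.1971]
orientation: [-1.569, -0.066, 0.065]
contact_force: [-1.0, 1.5, 3.4]
grip_width: 0.0316
t34.40 tcp [0.602  0.0605 0.1971] F [-1.   1.5  3.4] M [0.43 0.23 0.06] w0.0316
axes cols x,y,z:
 [[ 0.996  0.    -0.084]
 [ 0.084  0.001  0.996]
 [ 0.    -1.     0.001]]
clock: 35.02
tcp_pos: [0.6028, 0.0597, 0.3902]
orientation: [-1.569, -0.07, 0.06]
contact_force: [0.8, 1.6, -2.1]
grip_width: 0.0315
t35.02 tcp [0.6028 0.0597 0.3902] F [ 0.8  1.6 -2.1] M [-0.    0.03 -0.01] w0.0315
axes cols x,y,z:
 [[ 0.997  0.006 -0.082]
 [ 0.082  0.001  0.997]
 [ 0.006 -1.     0.   ]]
```

View pics/w28.png

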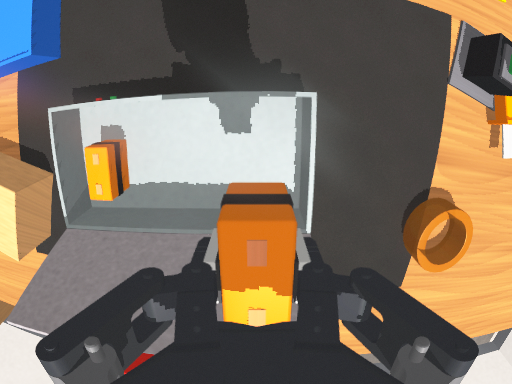

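View pics/t28.png

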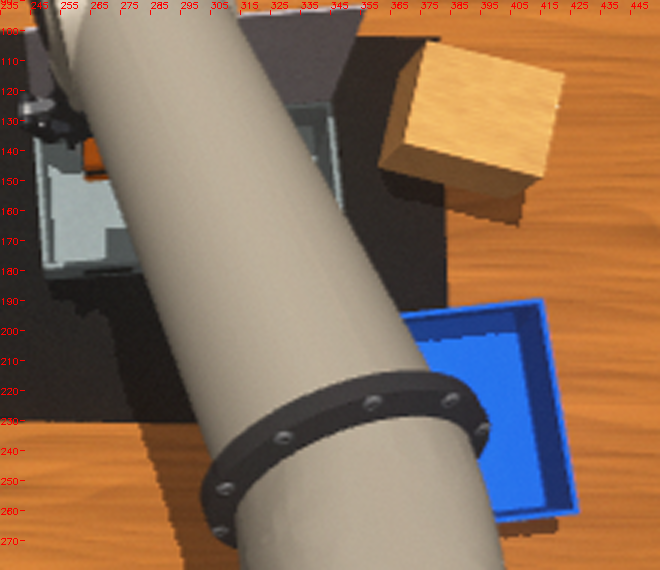

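```bash
python3 -m jog '[[[-20,0,-35.2],-0.035,1],[[-20,0,-35.2],-0.035,1],[[-20,0,-35.2],-0.035,1],[[-20,0,-35.2],-0.035,1],[[-20,0,-35.2],-0.035,1],[[-20,0,-35.2],-0.035,1],[[-20,0,-35.2],-0.035,1],[[-20,0,-35.2],-0.035,1],[[-20,0,-35.2],-0.035,1]]' 60;python3 - <<'E'
from h import *
o,_=st()
f=grab_frame("wrist"); cv2.imwrite("pics/w29.png",f["image"])
g=grab_frame("scene"); crop(g["image"],130,90,120,100,5,"s29")
a=np.array([.382,-.313]);y=.121;Rm=np.array([[np.cos(y),-np.sin(y)],[np.sin(y),np.cos(y)]])
print(proj(f,[[*(a+Rm@[i,j]),.065] for i,j in((.105,.08),(.105,-.08),(-.105,-.08),(-.105,.08))],True).round(0))
E
```

```text
clock: 36.25
tcp_pos: [0.432, -0.3067, 0.3852]
orientation: [-1.567, -0.092, 0.095]
contact_force: [0.0, 0.4, -1.3]
grip_width: 0.0311
t36.25 tcp [ 0.432  -0.3067  0.3852] F [ 0.   0.4 -1.3] M [ 0.01 -0.03  0.02] w0.0311
axes cols x,y,z:
 [[ 0.993 -0.002 -0.119]
 [ 0.119  0.002  0.993]
 [-0.002 -1.     0.002]]
[[329. 223.]
 [182. 224.]
 [174.  23.]
 [336.  23.]]
```

View pics/w29.png

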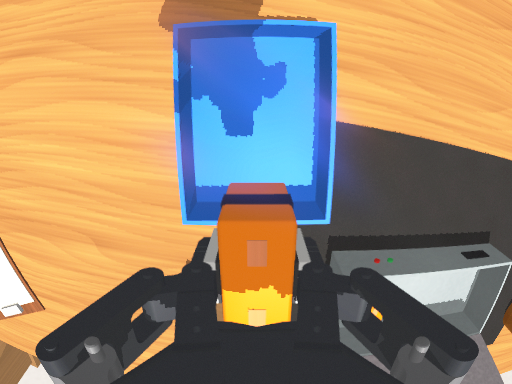

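```bash
python3 -m jog '[[[0,6,0],0,1],[[0,12,0],0,1],[[0,16,0],0,1],[[0,18.3,0],0,1],[[0,18.5,0],0,1],[[0,18.5,0],0,-0.3],[[0,18.5,0],0,-0.3],[[0,18.5,0],0,-0.3],[[0,14,0],0,-0.3],[[0,8,0],0,-0.3]]' 60; python3 -m jog '[[[0,-8,0],0,-0.4],[[0,-8,0],0,-0.4]]';python3 - <<'E'
from h import *
o,_=st()
f=grab_frame("wrist"); cv2.imwrite("pics/w30.png",f["image"])
E
```

```text
clock: 37.6
tcp_pos: [0.4315, -0.3073, 0.3074]
orientation: [-1.567, -0.091, 0.094]
contact_force: [1.6, 0.5, -0.1]
grip_width: 0.0555
clock: 37.85
tcp_pos: [0.4326, -0.3081, 0.3919]
orientation: [-1.573, -0.098, 0.087]
contact_force: [-0.3, -0.0, -0.9]
grip_width: 0.0595
t37.85 tcp [ 0.4326 -0.3081  0.3919] F [-0.3 -0.  -0.9] M [-0.05 -0.05  0.03] w0.0595
axes cols x,y,z:
 [[ 0.993  0.007 -0.118]
 [ 0.118 -0.004  0.993]
 [ 0.007 -1.    -0.005]]
```

View pics/w30.png

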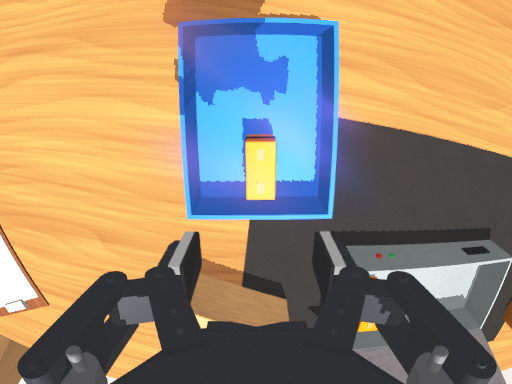

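```bash
python3 -m jog '[[[20.7,0,16.4],0.035,-0.4],[[20.7,0,16.4],0.035,-0.4],[[20.7,0,16.4],0.035,-0.4],[[20.7,0,16.4],0.035,-0.4],[[20.7,0,16.4],0.035,-0.4],[[20.7,0,16.4],0.035,-0.4],[[20.7,0,16.4],0.035,-0.4]]' 60;python3 - <<'E'
from h import *
o,_=st()
f=grab_frame("wrist"); cv2.imwrite("pics/w31.png",f["image"]); crop(f["image"],215,120,90,110,5,"w31c")
E
```

```text
clock: 38.78
tcp_pos: [0.6171, -0.1224, 0.3863]
orientation: [-1.571, -0.062, 0.064]
contact_force: [-0.2, -0.3, -0.4]
grip_width: 0.0595
t38.77 tcp [ 0.6171 -0.1224  0.3863] F [-0.2 -0.3 -0.4] M [-0.03  0.02  0.02] w0.0595
axes cols x,y,z:
 [[ 0.997 -0.001 -0.08 ]
 [ 0.08  -0.001  0.997]
 [-0.001 -1.    -0.001]]
```

View pics/w31.png

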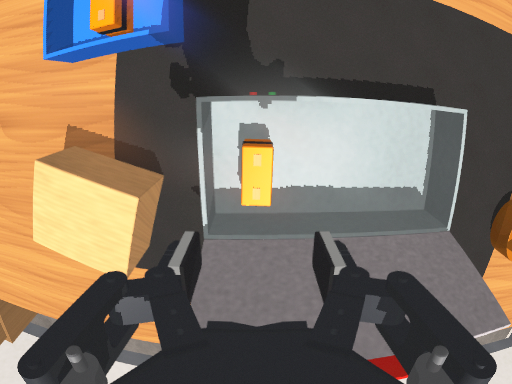

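View pics/w31c.png

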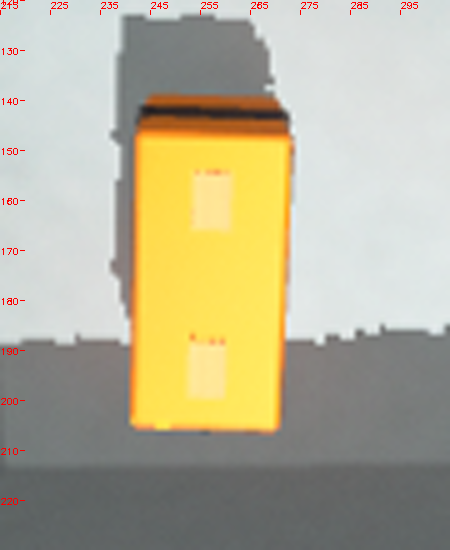

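```bash
python3 -m jog '[[[0.3,5,0.1],0.02,-0.4],[[0.3,11,0.1],0.02,-0.4],[[0.3,16,0.1],0.02,-0.4],[[0.3,19,0.1],0.02,-0.4],[[0.3,19,0.1],0.02,-0.4],[[0.3,19,0.1],0.02,1],[[0.3,19,0.1],0.02,1],[[0.3,19,0.1],0.02,1],[[0.3,19,0.1],0.02,1]]' 60; python3 - <<'E'
from h import *
o,_=st()
E
python3 -m jog '[[[0,-4,0],0,1],[[0,-10,0],0,1],[[0,-15,0],0,1],[[0,-19,0],0,1],[[0,-19,0],0,1]]' 60;python3 - <<'E'
from h import *
o,_=st()
f=grab_frame("wrist"); cv2.imwrite("pics/w32.png",f["image"])
t=grab_frame("top"); crop(t["image"],235,90,220,190,3,"t32")
E
```

```text
clock: 39.95
tcp_pos: [0.6214, -0.1198, 0.1981]
orientation: [-1.571, -0.05, 0.048]
contact_force: [-0.9, -1.5, 6.2]
grip_width: 0.0314
t39.95 tcp [ 0.6214 -0.1198  0.1981] F [-0.9 -1.5  6.2] M [-0.27  0.29  0.04] w0.0314
axes cols x,y,z:
 [[ 0.998  0.002 -0.062]
 [ 0.062 -0.001  0.998]
 [ 0.002 -1.    -0.001]]
clock: 40.58
tcp_pos: [0.6218, -0.119, 0.3906]
orientation: [-1.571, -0.055, 0.044]
contact_force: [-0.2, 0.1, -2.3]
grip_width: 0.0315
t40.58 tcp [ 0.6218 -0.119   0.3906] F [-0.2  0.1 -2.3] M [ 0.02 -0.02 -0.01] w0.0315
axes cols x,y,z:
 [[ 0.998  0.007 -0.063]
 [ 0.063 -0.001  0.998]
 [ 0.007 -1.    -0.001]]
```

View pics/w32.png

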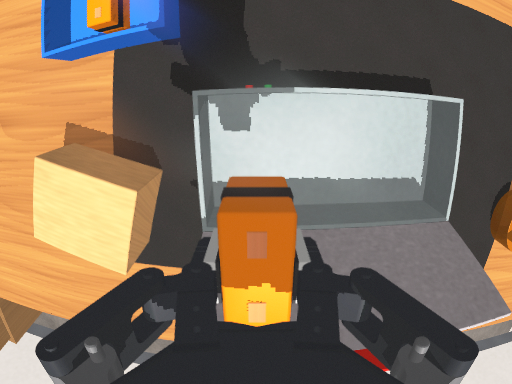

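View pics/t32.png

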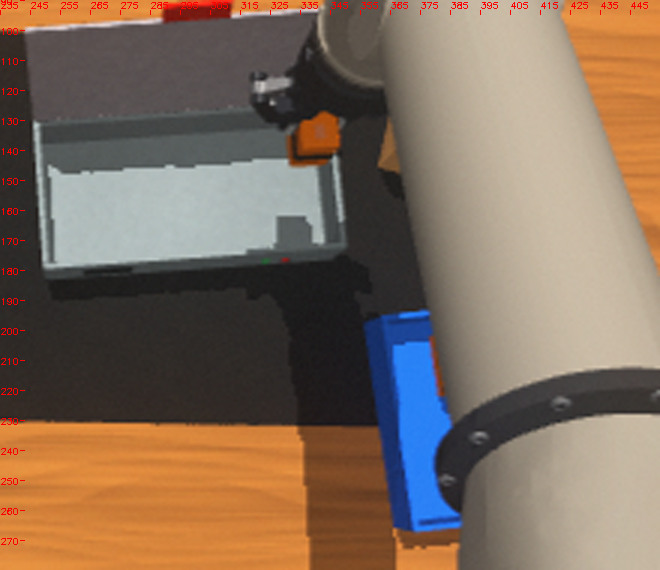

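```bash
python3 -m jog '[[[-29.2,0,-18.1],-0.057,1],[[-29.2,0,-18.1],-0.057,1],[[-29.2,0,-18.1],-0.057,1],[[-29.2,0,-18.1],-0.057,1],[[-29.2,0,-18.1],-0.057,1],[[-29.2,0,-18.1],-0.057,1],[[-29.2,0,-18.1],-0.057,1],[[-29.2,0,-18.1],-0.057,1]]' 60;python3 - <<'E'
from h import *
o,_=st()
f=grab_frame("wrist"); cv2.imwrite("pics/w33.png",f["image"])
t=grab_frame("top"); cv2.imwrite("pics/t33.png",t["image"])
E
```

```text
clock: 41.68
tcp_pos: [0.3414, -0.3175, 0.3856]
orientation: [-1.567, -0.094, 0.096]
contact_force: [0.4, -0.3, -2.0]
grip_width: 0.0312
t41.67 tcp [ 0.3414 -0.3175  0.3856] F [ 0.4 -0.3 -2. ] M [ 0.03 -0.03 -0.03] w0.0312
axes cols x,y,z:
 [[ 0.993 -0.001 -0.121]
 [ 0.121  0.002  0.993]
 [-0.001 -1.     0.002]]
```

View pics/w33.png

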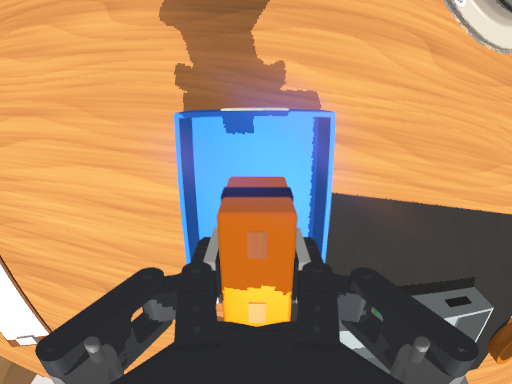

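View pics/t33.png

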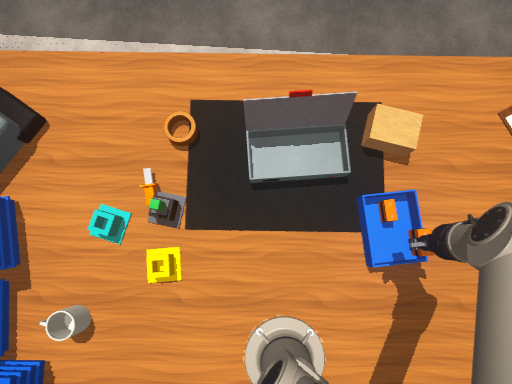

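```bash
python3 -m jog '[[[0,6,0],0,1],[[0,12,0],0,1],[[0,16,0],0,1],[[0,18.2,0],0,1],[[0,18.4,0],0,1],[[0,18.4,0],0,-0.3],[[0,18.4,0],0,-0.3],[[0,18.4,0],0,-0.3],[[0,14,0],0,-0.3],[[0,8,0],0,-0.3]]' 60; python3 -m jog '[[[0,-8,0],0,-0.4],[[0,-10,-1],0,-0.4],[[5,-10,12],0,-0.4],[[5,-10,12],0,-0.4],[[5,-10,12],0,-0.4],[[5,-10,12],0,-0.4]]';python3 - <<'E'
from h import *
o,_=st()
for n in("wrist","top","scene"):
  f=grab_frame(n); cv2.imwrite(f"pics/{n}34.png",f["image"])
  if n=="top": crop(f["image"],130,90,70,140,4,"t34c")
  if n=="scene": crop(f["image"],120,100,150,120,5,"s34c")
E
```

```text
clock: 43.02
tcp_pos: [0.3407, -0.3178, 0.3074]
orientation: [-1.567, -0.093, 0.096]
contact_force: [0.5, -1.0, -0.2]
grip_width: 0.0553
clock: 43.78
tcp_pos: [0.3764, -0.1926, 0.4071]
orientation: [-1.569, -0.097, 0.096]
contact_force: [0.4, -0.9, 0.3]
grip_width: 0.0595
t43.77 tcp [ 0.3764 -0.1926  0.4071] F [ 0.4 -0.9  0.3] M [-0.04  0.01  0.07] w0.0595
axes cols x,y,z:
 [[ 0.993  0.001 -0.122]
 [ 0.122 -0.001  0.993]
 [ 0.001 -1.    -0.001]]
```

View pics/wrist34.png

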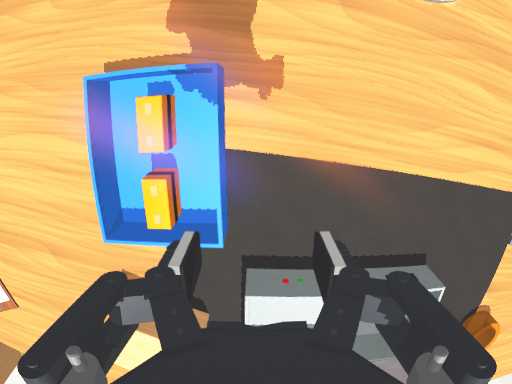

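View pics/s34c.png

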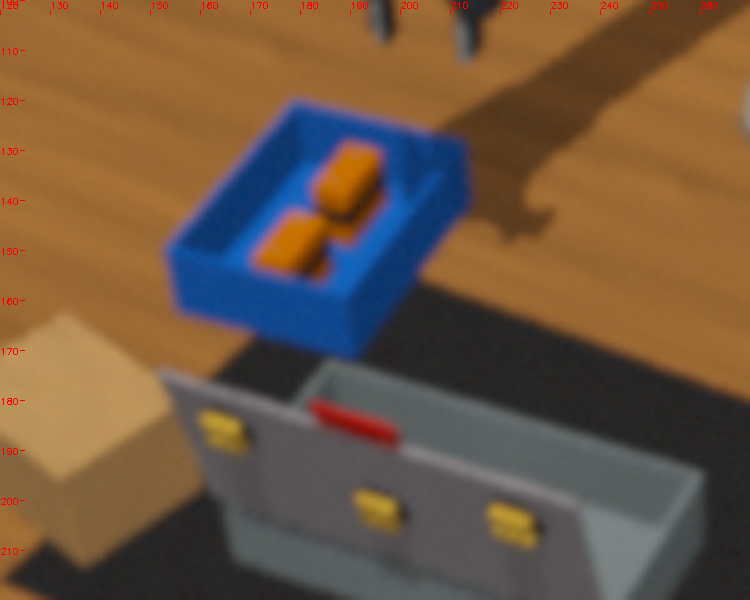

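View pics/t34c.png

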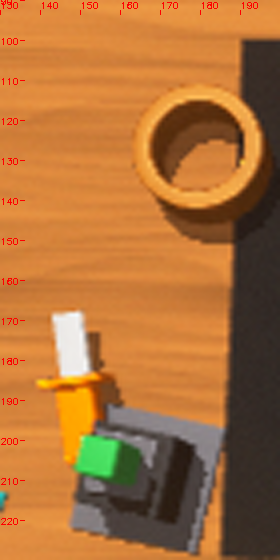

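View pics/top34.png

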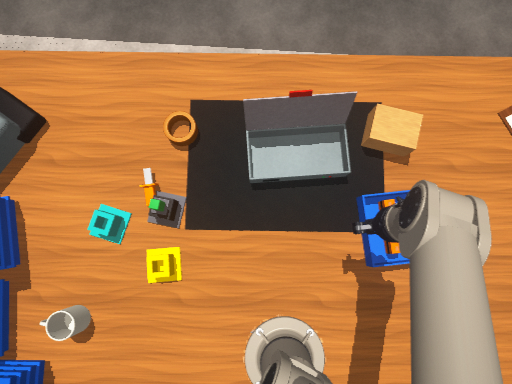

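```bash
python3 -c "
from bench import hand_in; print(hand_in())"
```

```text
the job is handed in; nothing more can be done
None
```

The job is done and handed in at about 44 s on the robot's clock. No verdict was reported, so what follows rests on my own checks.

**What I did**
- **Screws:** I took the green tool from the black stand and turned all three screws anticlockwise to about 1.6 rad with the cover shut. In the pictures all three slots lie along the front edge.
- **Cover:** I tilted the tool about 0.34 rad in the grip by dragging its tip on the bench, because the moves can only yaw the hand. I then levered the cover up by the red tab with the blade and pushed it past upright. I never brought the fingers against the cover.
- **Tool:** I straightened it against the wall of the stand's well and set it back with the guard on the stand.
- **Packs:** Two packs were present. I put both in the blue bin, at the position measured after the bin had been knocked aside.

**Last checks (camera images)**
- The box is empty and the cover stands past upright, at roughly 1.7 rad by eye.
- Both packs stand upright in the bin.
- The tool is upright, a few millimetres from the stand's middle.
- The carton and tape show no movement, and the gripper is clear of everything.

**What disagreed or stayed unmeasured**
- The top camera read about 2–4 mm short in x compared with the wrist camera. I used the wrist readings for contact moves.
- My cover-angle fit read about −0.08 rad with the cover shut, so I treated its values as rough.
- The first bench drag slid without tilting the tool. The second peaked at about 56 N at the wrist, within the 120 N limit.
- The orange look-alike tool was lying on the bench by the time I gripped the green one. I did not knowingly touch it.

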